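# Load the kaleidoscope press feed rack in reverse order

## Task

The hot press draws from the opposite end of its feed rack, so move all four kaleidoscope parts from the cork pads of the prep rail to the wooden feed rack in reverse order: the part at the left end of the rail goes to the right-hand place of the rack, the next one to the place beside it, and so on. Stand each part upright as it stood, centred on its black seat with nothing left on the ribs, and let go of everything.

Things in the scene. Friction and masses are not known exactly. Their poses are not given: they have to be found in the camera images.
- tube: Plain brass tube standing upright, open at both ends: outer diameter 34 mm, bore 29 mm, height 60 mm. The tallest of the four. Loose, 0.04 to 0.25 kg. Origin: centre of its underside, z up (yaw has no meaning). At the start it stands near the middle of a cork pad on the prep rail.
- collar: Thick plain steel ring (collar) lying flat: outer diameter 42 mm, bore 26 mm right through, height 28 mm. Loose, 0.04 to 0.25 kg. Origin: centre of its underside, z up (yaw has no meaning). At the start it stands near the middle of a cork pad on the prep rail.
- cell: Object cell: a low closed round drum, dark steel with a pale window and little glass chips in its top; diameter 54 mm, height 20 mm. Loose, 0.04 to 0.25 kg. Origin: centre of its underside, z up (yaw has no meaning). At the start it stands near the middle of a cork pad on the prep rail.
- teardrop: Blue glass teardrop standing on its flat foot, point up, 52 mm high; its belly is a straight band 33 mm in diameter from 10 to 28 mm above the foot, tapering to the point above. Loose, 0.04 to 0.25 kg. Origin: centre of its underside, z up (yaw has no meaning). At the start it stands near the middle of a cork pad on the prep rail.
- pad_tube: Fixed square cork pad 76 x 76 x 10 mm on the prep rail, the one on which the tube stands at the start (the four pads look alike). It marks the start place of the tube and stays there. Origin: centre of its underside; its top is 10 mm above that; axes as the rail's.
- pad_collar: Fixed square cork pad 76 x 76 x 10 mm on the prep rail, the one on which the collar stands at the start (the four pads look alike). It marks the start place of the collar and stays there. Origin: centre of its underside; its top is 10 mm above that; axes as the rail's.
- pad_cell: Fixed square cork pad 76 x 76 x 10 mm on the prep rail, the one on which the cell stands at the start (the four pads look alike). It marks the start place of the cell and stays there. Origin: centre of its underside; its top is 10 mm above that; axes as the rail's.
- pad_teardrop: Fixed square cork pad 76 x 76 x 10 mm on the prep rail, the one on which the teardrop stands at the start (the four pads look alike). It marks the start place of the teardrop and stays there. Origin: centre of its underside; its top is 10 mm above that; axes as the rail's.
- prep_rail: Prep rail: fixed light-grey plate 90 (x) x 378 (y) x 6 mm with four cork pads on it in a row, centres at y = -138, -46, 46, 138 mm. Origin: centre of its underside; x away from the robot, +y to the robot's left, turned at most 0.12 rad. Nearer or farther row; rows at least 120 mm apart. Unlisted small things under 60 mm high stand off the row ends, 200 mm or more from its middle.
- feed_rack: Feed rack: fixed brown wooden plate 96 (x) x 380 (y) x 10 mm, empty at start. Four places in a row, centres at x = 0, y = -138, -46, 46, 138 mm, each a black 64 x 64 seat flush with the plate's top. Ribs along x, 4 wide, 6 high, at y = -184, -92, 0, 92, 184; front and back open. Origin: centre of its underside; x away from the robot, +y to the robot's left, turned at most 0.12 rad.

How it is judged (in metres and radians):
At the end, for the whole second after the job is handed in: Each part stands upright (within 0.1 rad) on the feed rack's plate (height within 4 mm), within 15 mm along each rack axis of the centre of the place mirroring its start pad (rail y = +138 mm to rack y = -138 mm, +46 to -46, and so on), at rest and released (((y of pad_tube in the frame of prep_rail between -0.158 and -0.118 m and y of tube in the frame of feed_rack between 0.123 and 0.153 m) or (y of pad_tube in the frame of prep_rail between -0.066 and -0.026 m and y of tube in the frame of feed_rack between 0.031 and 0.061 m) or (y of pad_tube in the frame of prep_rail between 0.026 and 0.066 m and y of tube in the frame of feed_rack between -0.061 and -0.031 m) or (y of pad_tube in the frame of prep_rail between 0.118 and 0.158 m and y of tube in the frame of feed_rack between -0.153 and -0.123 m)) and x of tube in the frame of feed_rack between -0.015 and 0.015 m and z of tube in the frame of feed_rack between 0.006 and 0.014 m and angle between each of tube, collar, cell, teardrop's own z axis and vertical below 0.1 rad and linear speed of each of tube, collar, cell, teardrop below 0.02 m/s and angular speed of each of tube, collar, cell, teardrop below 0.3 rad/s and contact force between the fingers and tube below 0.1 N and ((y of pad_collar in the frame of prep_rail between -0.158 and -0.118 m and y of collar in the frame of feed_rack between 0.123 and 0.153 m) or (y of pad_collar in the frame of prep_rail between -0.066 and -0.026 m and y of collar in the frame of feed_rack between 0.031 and 0.061 m) or (y of pad_collar in the frame of prep_rail between 0.026 and 0.066 m and y of collar in the frame of feed_rack between -0.061 and -0.031 m) or (y of pad_collar in the frame of prep_rail between 0.118 and 0.158 m and y of collar in the frame of feed_rack between -0.153 and -0.123 m)) and x of collar in the frame of feed_rack between -0.015 and 0.015 m and z of collar in the frame of feed_rack between 0.006 and 0.014 m and contact force between the fingers and collar below 0.1 N and ((y of pad_cell in the frame of prep_rail between -0.158 and -0.118 m and y of cell in the frame of feed_rack between 0.123 and 0.153 m) or (y of pad_cell in the frame of prep_rail between -0.066 and -0.026 m and y of cell in the frame of feed_rack between 0.031 and 0.061 m) or (y of pad_cell in the frame of prep_rail between 0.026 and 0.066 m and y of cell in the frame of feed_rack between -0.061 and -0.031 m) or (y of pad_cell in the frame of prep_rail between 0.118 and 0.158 m and y of cell in the frame of feed_rack between -0.153 and -0.123 m)) and x of cell in the frame of feed_rack between -0.015 and 0.015 m and z of cell in the frame of feed_rack between 0.006 and 0.014 m and contact force between the fingers and cell below 0.1 N and ((y of pad_teardrop in the frame of prep_rail between -0.158 and -0.118 m and y of teardrop in the frame of feed_rack between 0.123 and 0.153 m) or (y of pad_teardrop in the frame of prep_rail between -0.066 and -0.026 m and y of teardrop in the frame of feed_rack between 0.031 and 0.061 m) or (y of pad_teardrop in the frame of prep_rail between 0.026 and 0.066 m and y of teardrop in the frame of feed_rack between -0.061 and -0.031 m) or (y of pad_teardrop in the frame of prep_rail between 0.118 and 0.158 m and y of teardrop in the frame of feed_rack between -0.153 and -0.123 m)) and x of teardrop in the frame of feed_rack between -0.015 and 0.015 m and z of teardrop in the frame of feed_rack between 0.006 and 0.014 m and contact force between the fingers and teardrop below 0.1 N); the robot touches nothing.
It also fails if it takes over 96 s, if anything falls off the work surface, if the arm or the gripper's body presses on something with over 40 N, if the wrist force passes 120 N, or if a joint passes its speed limit or range.

## Robot

A 6-joint arm with a two-finger parallel gripper is mounted at the origin on the work surface. World frame = base frame: x ahead of the robot, y to its left, z up, the work surface at z = 0. Lengths are in mm, angles in rad, forces in N, time in s.
With the tool pointing down it reaches from about 300 to 775 mm from the base axis. Payload 14.6 kg.
Tool frame: the origin (TCP) lies at the very end of the fingers, on their centre line; the grasp point (between the pads) lies 19 mm behind it; x points along the fingers, z is the direction in which the jaws open and shut, and the axes are right-handed (so a half turn about x gives the same grasp; the last joint's range is limited). The gripper opens to 85 mm and grips with 20 to 120 N. Pads are 22 mm wide; open, the fingers measure 114 mm over their backs; the gripper's body (76 mm by 85 mm) begins 54 mm behind the grasp point. The pads swing forward as they close: fully open they stand 13 mm farther back than shut.
Start: joints at [-1.414, 0.3, 1.521, -0, 1.321, -0.067], TCP at [122.059, -536.275, 231.281] pointing down, gripper open.
Joint ranges: [-3.03, 3.03], [-0.79, 2.21], [0.23, 2.52], [-1.04, 4.18], [0, 3.07], [-2.55, 2.55]. Speed limits (rad/s): [2.22, 2.22, 2.57, 3.14, 3.14, 3.14].

## Interface

Orientations are given as a unit quaternion [w, x, y, z].
In Python, from workcell import arm, eyes, spotter gives the robot as it stands. The module is installed in compiled form; this text tells all that it offers.
- The arm moves only by the tool servo_tool, never from a script. Its arguments are lists of equal length, an entry for each row: "fingers": the closure, from 0 (fully open) to 1 (shut); "travel": the shift along the tool's x, y, z in cm, a list of three; "dr": the turn, a rotation vector about the tool's x, y, z in rad, a list of three. A call has 1 to 5 rows; each row is the pose to reach, as a shift and turn from the pose commanded when the call began, along the tool's axes at that moment; what a row does not reach only later rows make up. A row lasts 1/12 s, in which the tool goes at most 41.7 mm and 7.16 degrees, less where a joint would pass 70% of its speed; a pose out of reach is approached as far as the arm can. A call with a gripper value outside its range is refused whole. The fingers move at their own pace and stop on an object; "newtons" is the grip in N (left out, the last holds). Time passes only in rows, so rows that repeat a pose let the fingers close. It gives the time, the measured TCP pose, the force and the opening at its end, in the units of the state.
- arm.get_obs(): the state, without advancing time (a new reading comes with each control period).
- eyes.grab_frame(name): name is "side" or "top" or "wrist"; returns a dict with "frame" (420x560x3 uint8, blue, green, red), "vertical_fov" (degrees; the focal length in pixels is half the picture's height over the tangent of half this angle, whatever the lens; pixels are square), "cx", "cy" (the principal point, pixels), "T" (4x4, takes a point from camera to world coordinates); the wrist camera has in their place "hand_eye" (4x4, takes a point from camera to tool coordinates, whose origin is the TCP and whose axes are the tool frame's). Camera axes: x right, y up, looking along -z (the intrinsics and any distortion apply to the point x, -y, -z); pixel columns grow to the right and rows downward; lengths in mm; the calibration is good to about 2 mm. A picture is of the moment at which its call begins: read the wrist's pose just before it. There is no depth.
- arm.close_job(): hands the job in, once; it reports no verdict.
Trained networks look in the newest picture that a camera, given by its name, has taken for a name from the list of things; names that differ only in an ending like _2 or _b are one class to them, and where a whole thing is asked for, a point or a joint stands for the part that bears it (a point fixed in the world has none). Each returns a list of dicts, best first, with "confidence" (0 to 1); they miss things now and then, are a little off and sometimes report something else, mostly with a low value. They report only what shows in the picture. A call takes as long as a camera call.
- spotter.masks_of(target, camera): "pixels" (420x560 bool, what is visible of it) and "extent" ([left, top, right, bottom] in pixels, round what is visible of it).
The state is a dict: "time_s": time; "joint_pos": joint angles; "qd": joint speeds; "effort": joint torques, N m; "eef_pos": TCP position; "tool_rot": TCP orientation; "wrist_force": force on the tool from outside, world axes, zero at the start; "moment": the same for the moment, N m; "opening": opening from 0.0 (shut) to 1.0 (fully open).
Only numpy, scipy, OpenCV 4.12 (cv2) and the standard library are available. Lean on these libraries where they do the work, as an engineer would, in place of code of your own. Each camera call takes 0.05 s, during which the arm holds its last target.

## Working session

There is one attempt and no reset: what is moved stays moved. The work goes in short steps, Python scripts to look and compute and a tool call to move; the robot and the scene stay as the last step left them, time stands still between calls to the robot, and variables do not carry over. Pictures are saved under pics/ and viewed, and the job is handed in when it is done.

Besides the shell and the picture viewer there is one more tool, called by a JSON object that holds its "op" and its "data", one argument or row to a line. servo_tool: Moves the arm, as the interface text tells. Its arguments: {"type":"object","properties":{"fingers":{"type":"array"},"travel":{"type":"array"},"dr":{"type":"array"},"newtons":{"type":"number"}},"required":["fingers","travel","dr"]}

```bash
mkdir -p pics; ls; python3 - <<'E'
from workcell import arm, eyes, spotter
import cv2, numpy as np
np.set_printoptions(precision=3,suppress=True)
o=arm.get_obs(); print({k:o[k] for k in ('time_s','eef_pos','tool_rot','opening','wrist_force')})
for n in ('side','top','wrist'):
    f=eyes.grab_frame(n); cv2.imwrite(f'pics/{n}0.png',f['frame'])
    print(n,{k:v for k,v in f.items() if k!='frame'})
    for t in ('tube','collar','cell','teardrop','feed_rack','prep_rail','pad_tube'):
        for r in spotter.masks_of(t,n)[:4]:
            print(t,r['confidence'],r['extent'])
print(arm.get_obs()['time_s'])
E
```

```text
pics
{'time_s': 0.0, 'eef_pos': array([ 122.015, -536.043,  230.703]), 'tool_rot': array([ 0.552,  0.441,  0.553, -0.441]), 'opening': 1.0009423829894075, 'wrist_force': array([-0.642, -0.402,  0.274])}
side {'vertical_fov': 47.70593428140654, 'cx': 280.7655770222745, 'cy': 208.03792786561863, 'T': array([[ -0.913,   0.301,  -0.277, 299.876],
       [ -0.409,  -0.658,   0.633, 540.517],
       [  0.008,   0.691,   0.723, 696.933],
       [  0.   ,   0.   ,   0.   ,   1.   ]])}
tube 0.76 [321.4, 202.7, 344.5, 234.5]
collar 0.56 [334.8, 186.0, 358.3, 205.2]
cell 0.72 [345.7, 157.4, 373.9, 181.8]
cell 0.54 [125.7, 178.3, 265.7, 350.0]
teardrop 0.86 [302.9, 247.7, 321.4, 276.7]
feed_rack 0.66 [123.5, 180.3, 263.7, 351.1]
feed_rack 0.22 [345.7, 157.7, 375.4, 181.3]
prep_rail 0.68 [276.4, 158.6, 385.5, 299.9]
pad_tube 0.79 [305.3, 210.3, 353.3, 250.8]
top {'vertical_fov': 47.86392811737529, 'cx': 285.5252304178993, 'cy': 213.78168497100862, 'T': array([[  0.028,   0.999,  -0.042, 503.272],
       [ -1.   ,   0.029,   0.013,  -7.115],
       [  0.014,   0.042,   0.999, 750.698],
       [  0.   ,   0.   ,   0.   ,   1.   ]])}
tube 0.71 [289.9, 259.0, 313.0, 283.4]
collar 0.75 [345.5, 255.6, 377.2, 283.2]
cell 0.67 [402.2, 252.8, 439.6, 288.0]
teardrop 0.63 [224.7, 253.5, 249.1, 277.6]
feed_rack 0.98 [96.2, 101.5, 334.7, 174.2]
prep_rail 0.63 [210.3, 234.7, 451.7, 301.6]
pad_tube 0.59 [278.9, 244.1, 326.6, 293.6]
wrist {'vertical_fov': 67.06840289794599, 'cx': 276.5856668882564, 'cy': 209.2362872684526, 'hand_eye': array([[  -0.   ,    0.306,   -0.952, -141.628],
       [  -0.   ,    0.952,    0.306,   79.207],
       [   1.   ,    0.   ,   -0.   ,    0.332],
       [   0.   ,    0.   ,    0.   ,    1.   ]])}
1.2
```

View pics/top0.png

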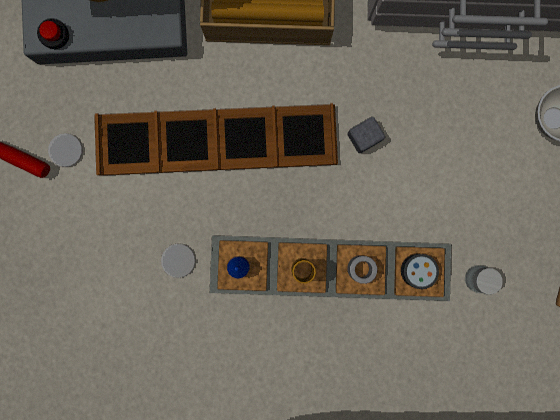

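View pics/side0.png

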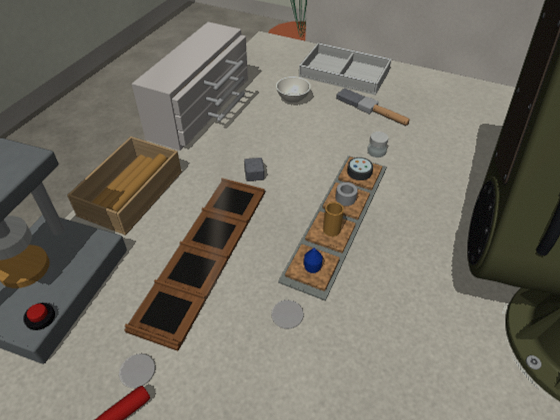

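View pics/wrist0.png

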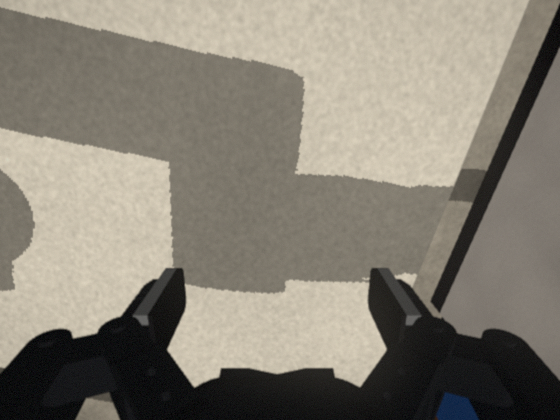

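```bash
cat > h.py <<'E'
import numpy as np, cv2
from scipy.spatial.transform import Rotation as R
from scipy.optimize import least_squares, minimize
np.set_printoptions(precision=3,suppress=True)
def rot(q): return R.from_quat([q[1],q[2],q[3],q[0]])
def foc(f): return f['frame'].shape[0]/2/np.tan(np.radians(f['vertical_fov'])/2)
def camT(f,o=None):
    if 'T' in f: return f['T']
    T=np.eye(4); T[:3,:3]=rot(o['tool_rot']).as_matrix(); T[:3,3]=o['eef_pos']
    return T@f['hand_eye']
def proj(f,P,T=None):
    T=f['T'] if T is None else T
    p=(np.atleast_2d(P)-T[:3,3])@T[:3,:3]; k=foc(f)
    return np.c_[f['cx']+k*p[:,0]/-p[:,2], f['cy']-k*p[:,1]/-p[:,2]]
def back(f,uv,z,T=None):
    T=f['T'] if T is None else T
    uv=np.atleast_2d(uv); k=foc(f)
    d=np.c_[(uv[:,0]-f['cx'])/k,-(uv[:,1]-f['cy'])/k,-np.ones(len(uv))]@T[:3,:3].T
    return T[:3,3]+d*((z-T[2,3])/d[:,2])[:,None]
PROF={'tube':[(17,0),(17,60)],'collar':[(21,0),(21,28)],'cell':[(27,0),(27,20)],'teardrop':[(12,0),(16.5,10),(16.5,28),(0.5,52)]}
def hull(f,name,x,y,z0,T=None):
    a=np.linspace(0,2*np.pi,72,endpoint=False)
    P=np.vstack([np.c_[x+r*np.cos(a),y+r*np.sin(a),np.full(72,z0+h)] for r,h in PROF[name]])
    return cv2.convexHull(proj(f,P,T).astype(np.float32)).reshape(-1,2)
def poly_ext(p): return np.r_[p.min(0),p.max(0)]
def fit(f,name,ext,z0,x0,T=None):
    "extent fit, least squares on x,y"
    return least_squares(lambda v: poly_ext(hull(f,name,v[0],v[1],z0,T))-np.array(ext),x0,diff_step=1e-4)
def move(o,pos,jaw=None):
    """print travel (cm, tool axes) and dr for target TCP world pos, jaw = yaw of tool z in world"""
    Rm=rot(o['tool_rot']).as_matrix()
    t=Rm.T@(np.array(pos)-o['eef_pos'])/10
    if jaw is None: return t,None
    best=None
    x=np.array([0,0,-1.]); z=np.array([np.cos(jaw),np.sin(jaw),0]); Rt=np.c_[x,np.cross(z,x),z]
    return t,R.from_matrix(Rm.T@Rt).as_rotvec()
E
cat > m.py <<'E'
from h import *
from workcell import arm, eyes, spotter
o=arm.get_obs(); Rm=rot(o['tool_rot']).as_matrix(); print('tool axes\n',Rm, 'jaw yaw',np.arctan2(Rm[1,2],Rm[0,2]))
import pickle; D={}
F={}
for n in ('top','side'):
    f=eyes.grab_frame(n);F[n]=f
    for t in ('tube','collar','cell','teardrop','prep_rail'):
        r=spotter.masks_of(t,n)
        if r: D[n,t]=r[0]
pickle.dump((F,D),open('d.pkl','wb'))
for n in F:
    for t in PROF:
        if (n,t) in D:
            m=D[n,t]['pixels'].astype(np.uint8)
            ys,xs=np.nonzero(m); e=[xs.min(),ys.min(),xs.max()+1,ys.max()+1]
            s=fit(F[n],t,D[n,t]['extent'],16,[400,0]); print(n,t,D[n,t]['confidence'],s.x,'res',s.fun,e)
# seats
for n in F:
    f=F[n]; g=f['frame'].max(2); 
    m=(g<45).astype(np.uint8)
    k,l,st,c=cv2.connectedComponentsWithStats(m)
    for i in range(1,k):
        if 300<st[i,4]<3000 :
            print(n,'dark',st[i],c[i],back(f,c[i],10)[0])
E
python3 m.py
```

```text
tool axes
 [[ 0.     0.975  0.222]
 [-0.     0.222 -0.975]
 [-1.     0.     0.   ]] jaw yaw -1.3470320468504229
top tube 0.58 [449.158   0.   ] res [-30.655  -0.381 -29.406  -1.41 ] [np.int64(291), np.int64(257), np.int64(317), np.int64(284)]
top collar 0.92 [451.843   0.   ] res [-88.37   -3.41  -88.235  -1.796] [np.int64(347), np.int64(254), np.int64(377), np.int64(283)]
top cell 0.75 [453.991   0.   ] res [-146.194   -2.882 -148.905   -5.766] [np.int64(401), np.int64(253), np.int64(439), np.int64(289)]
top teardrop 0.97 [451.349   0.   ] res [36.448  2.238 35.933 -0.105] [np.int64(227), np.int64(256), np.int64(249), np.int64(278)]
side tube 0.68 [444.31   0.  ] res [-6.245 15.295 -5.113 18.216] [np.int64(323), np.int64(202), np.int64(344), np.int64(237)]
side collar 0.81 [436.646   0.   ] res [-16.13   44.414 -16.645  51.456] [np.int64(335), np.int64(183), np.int64(358), np.int64(206)]
side cell 0.85 [432.239   0.   ] res [-28.157  73.763 -24.74   80.321] [np.int64(347), np.int64(158), np.int64(373), np.int64(180)]
side teardrop 0.76 [455.85   0.  ] res [  7.398 -20.772   8.149 -2
[... 773 characters left out ...]
  ]
side dark [  0 153  58  69 953] [ 26.871 186.426] [1067.782  102.335   10.   ]
side dark [225 188  29  27 492] [237.315 200.518] [651.523 -42.987  10.   ]
side dark [535 193  25  64 684] [549.817 232.326] [  66.969 -216.318   10.   ]
side dark [193 218  20  27 331] [204.341 232.299] [668.954  58.379  10.   ]
side dark [  36  238   90  125 1760] [ 80.459 302.043] [778.924 277.872  10.   ]
side dark [168 252  43  36 963] [190.732 269.838] [646.12  144.532  10.   ]
side dark [ 140  292   52   42 1255] [165.81  312.227] [638.094 235.364  10.   ]
side dark [ 24 303  31  27 360] [ 41.475 318.733] [815.219 329.061  10.   ]
side dark [537 317  23  40 515] [550.643 337.883] [54.538 21.829 10.   ]
```

```bash
cat > m2.py <<'E'
from h import *
import pickle
F,D=pickle.load(open('d.pkl','rb'))
def fit2(f,name,ext,z0,x0):
    s=minimize(lambda v: np.sum((poly_ext(hull(f,name,v[0],v[1],z0))-np.array(ext))**2),x0,method='Nelder-Mead'); return s.x, poly_ext(hull(f,name,*s.x,z0))-np.array(ext)
for n in F:
    for t in PROF:
        x0=back(F[n],[np.mean(D[n,t]['extent'][0::2]),np.mean(D[n,t]['extent'][1::2])],30)[0][:2]
        print(n,t,*fit2(F[n],t,D[n,t]['extent'],16,x0), poly_ext(np.argwhere(D[n,t]['pixels'])[:,::-1]))
f=F['top'];m=D['top','prep_rail']['pixels'].astype(np.uint8)
r=cv2.minAreaRect(np.argwhere(m)[:,::-1].astype(np.float32));b=cv2.boxPoints(r);B=back(f,b,6)
print('rail',B, 'c',B.mean(0))
hs=cv2.cvtColor(f['frame'],cv2.COLOR_BGR2HSV)
img=f['frame'].copy()
for t in PROF:
    x0=back(f,[np.mean(D['top',t]['extent'][0::2]),np.mean(D['top',t]['extent'][1::2])],30)[0][:2]
    p=hull(f,t,*fit2(f,t,D['top',t]['extent'],16,x0)[0],16); cv2.polylines(img,[np.round(p).astype(int)],True,(0,255,0),1)
cv2.imwrite('pics/fit0.png',cv2.resize(img[225:320,190:470],None,fx=2.8,fy=2.8,interpolation=cv2.INTER_NEAREST))
E
python3 m2.py
```

```text
top tube [448.969 -43.333] [-1.16   0.504  1.067 -0.465] [291 257 316 283]
top collar [ 451.525 -133.635] [-1.354 -0.844  1.303  0.806] [347 254 376 282]
top cell [ 453.434 -225.523] [-0.209  1.474  0.206 -1.426] [401 253 438 288]
top teardrop [451.458  54.355] [-0.152  1.193  0.158 -1.156] [227 256 248 277]
side tube [448.855 -42.752] [-0.371 -1.103  0.355  1.037] [323 202 343 236]
side collar [ 449.132 -130.149] [ 1.187 -2.078 -1.162  2.011] [335 183 357 205]
side cell [ 452.491 -222.137] [ 0.286 -0.233 -0.282  0.235] [347 158 372 179]
side teardrop [450.107  53.383] [-0.718  1.746  0.702 -1.757] [303 248 321 274]
rail [[ 407.098   98.696    6.   ]
 [ 498.301   98.802    6.   ]
 [ 496.243 -278.692    6.   ]
 [ 404.453 -276.842    6.   ]] c [451.524 -89.509   6.   ]
```

View pics/fit0.png

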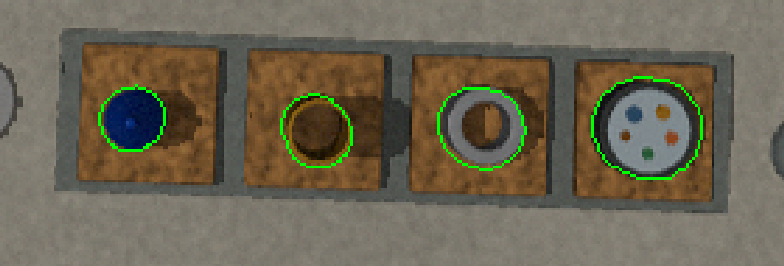

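```bash
cat > mv.py <<'E'
import sys
from h import *
from workcell import arm
a=[float(v) for v in sys.argv[1:]]
o=arm.get_obs()
t,d=move(o,a[:3],a[3] if len(a)>3 else 0.076)
print('t',o['time_s'],'pos',o['eef_pos'],'open',o['opening'],'F',o['wrist_force'],'\ntravel cm',np.round(t,2),'dr',np.round(d,3), 'rows',np.linalg.norm(t)/4.17,np.linalg.norm(d)/.125)
E
python3 mv.py 453 -224 130
```

```text
t 1.8 pos [ 122.041 -536.266  231.248] open 1.001582393716659 F [-0.065 -0.935 -0.814] 
travel cm [ 10.13  39.2  -23.1 ] dr [-1.423 -0.    -0.   ] rows 11.17863147527111 11.384044089594056
```

{"op": "servo_tool", "data": {
  "fingers": [0, 0, 0, 0, 0],
  "travel": [
    [10, 39.2, -23.1],
    [10, 39.2, -23.1],
    [10, 39.2, -23.1],
    [10, 39.2, -23.1],
    [10, 39.2, -23.1]
  ],
  "dr": [
    [-1.42, 0, 0],
    [-1.42, 0, 0],
    [-1.42, 0, 0],
    [-1.42, 0, 0],
    [-1.42, 0, 0]
  ],
  "newtons": 50
}}

```text
time_s: 2.22
eef_pos: [271.0, -395.1, 186.3]
tool_rot: [0.662, 0.248, 0.662, -0.248]
wrist_force: [0.1, -1.2, 0.7]
opening: 1.001
```

```bash
python3 mv.py 453 -224 130
```

```text
t 2.2167 pos [ 271.047 -395.147  186.34 ] open 1.0006047996690806 F [ 0.132 -1.156  0.656] 
travel cm [ 5.63 24.86  2.49] dr [-0.792  0.     0.   ] rows 6.140792195325858 6.337824339647361
```

{"op": "servo_tool", "data": {
  "fingers": [0, 0, 0, 0, 0],
  "travel": [
    [5.63, 24.86, 2.49],
    [5.63, 24.86, 2.49],
    [5.63, 24.86, 2.49],
    [5.63, 24.86, 2.49],
    [5.63, 24.86, 2.49]
  ],
  "dr": [
    [-0.79, 0, 0],
    [-0.79, 0, 0],
    [-0.79, 0, 0],
    [-0.79, 0, 0],
    [-0.79, 0, 0]
  ]
}}

```text
time_s: 2.63
eef_pos: [420.1, -256.6, 140.6]
tool_rot: [0.707, 0.032, 0.706, -0.032]
wrist_force: [0.8, -0.9, -0.2]
opening: 1.0
```

```bash
python3 mv.py 453 -224 120
```

```text
t 2.6333 pos [ 420.146 -256.618  140.592] open 1.0004224426210166 F [ 0.759 -0.938 -0.168] 
travel cm [2.06 3.55 2.97] dr [-0.167  0.001  0.   ] rows 1.2150743282550007 1.334792855474685
```

{"op": "servo_tool", "data": {
  "fingers": [0, 0, 0],
  "travel": [
    [2, 3.55, 2.97],
    [2, 3.55, 2.97],
    [2, 3.55, 2.97]
  ],
  "dr": [
    [-0.167, 0, 0],
    [-0.167, 0, 0],
    [-0.167, 0, 0]
  ]
}}

```text
time_s: 2.88
eef_pos: [452.8, -223.7, 119.5]
tool_rot: [0.706, -0.026, 0.707, 0.027]
wrist_force: [-0.5, -0.2, 0.7]
opening: 0.998
```

```bash
cat > w.py <<'E'
import sys
from h import *
from workcell import arm, eyes, spotter
# usage: w.py name outpng z0 x y
n,out=sys.argv[1:3]; z0,x,y=map(float,sys.argv[3:6])
o=arm.get_obs(); f=eyes.grab_frame('wrist'); T=camT(f,o)
img=f['frame'].copy()
cv2.polylines(img,[np.round(hull(f,n,x,y,z0,T)).astype(int)],True,(0,255,0),1)
r=spotter.masks_of(n,'wrist')
print(o['eef_pos'],[ (q['confidence'],q['extent']) for q in r[:2]], 'pred',poly_ext(hull(f,n,x,y,z0,T)))
if r:
    e=np.array(r[0]['extent'])
    s=minimize(lambda v: np.sum((poly_ext(hull(f,n,v[0],v[1],z0,T))-e)**2),[x,y],method='Nelder-Mead'); print('fit',s.x,poly_ext(hull(f,n,*s.x,z0,T))-e)
cv2.imwrite('pics/'+out,img)
E
python3 w.py cell w1.png 16 453 -224
```

```text
[ 452.845 -223.694  119.524] [(0.83, [241.4, 178.3, 310.8, 247.2])] pred [240.063 176.225 311.834 249.779]
fit [ 453.107 -223.884] [-1.188 -2.21   1.193  2.452]
```

View pics/w1.png

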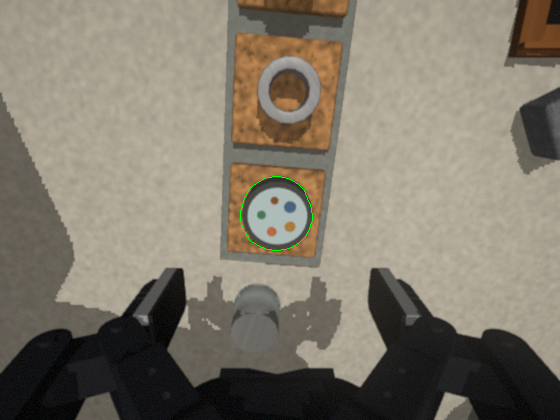

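```bash
python3 mv.py 453 -224 19
```

```text
t 2.9833 pos [ 451.805 -225.914  120.85 ] open 0.9985094188554823 F [-0.677 -0.647 -0.191] 
travel cm [10.19  0.18  0.13] dr [-0.007 -0.    -0.   ] rows 2.443056929358621 0.05702478646951469
```

{"op": "servo_tool", "data": {
  "fingers": [0, 0, 0, 0.3, 0.5],
  "travel": [
    [4, 0, 0],
    [8, 0, 0],
    [10.05, 0, 0],
    [10.05, 0, 0],
    [10.05, 0, 0]
  ],
  "dr": [
    [0, 0, 0],
    [0, 0, 0],
    [0, 0, 0],
    [0, 0, 0],
    [0, 0, 0]
  ]
}}

```text
time_s: 3.4
eef_pos: [451.4, -226.8, 20.8]
tool_rot: [0.707, -0.024, 0.707, 0.024]
wrist_force: [-1.0, -0.2, 0.5]
opening: 0.749
```

{"op": "servo_tool", "data": {
  "fingers": [0.6, 0.6, 0.6, 0.6, 0.6],
  "travel": [
    [0, 0, 0],
    [0, 0, 0],
    [0, 0, 0],
    [0, 0, 0],
    [0, 0, 0]
  ],
  "dr": [
    [0, 0, 0],
    [0, 0, 0],
    [0, 0, 0],
    [0, 0, 0],
    [0, 0, 0]
  ]
}}

```text
time_s: 3.82
eef_pos: [452.8, -226.9, 22.6]
tool_rot: [0.708, -0.025, 0.706, 0.024]
wrist_force: [-2.9, -3.8, 10.1]
opening: 0.602
```

```bash
python3 w.py cell w2.png 16 453 -224; python3 - <<'E'
from h import *
from workcell import arm,eyes
o=arm.get_obs(); print(o['eef_pos'],o['opening'],o['wrist_force'],o['moment'])
cv2.imwrite('pics/s2.png',cv2.resize(eyes.grab_frame('side')['frame'][100:310,250:530],None,fx=2.8,fy=2.8))
E
```

```text
[ 452.811 -226.923   22.628] [(0.66, [221.6, 214.4, 335.5, 328.1])] pred [216.779 210.404 334.79  329.163]
fit [ 454.333 -224.867] [-1.919 -2.153  1.939  2.704]
[ 452.823 -226.918   22.644] 0.6030752575855656 [-2.892 -2.627  9.912] [-0.394  0.667 -0.087]
```

View pics/w2.png

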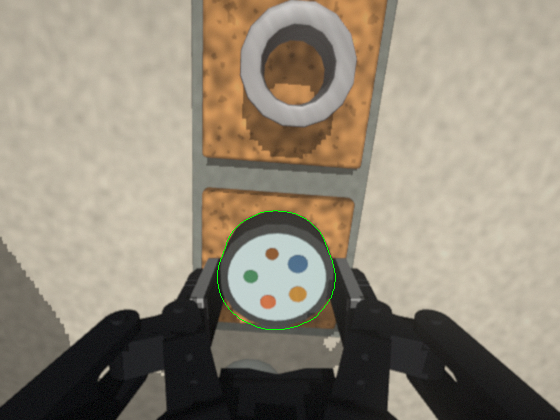

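View pics/s2.png

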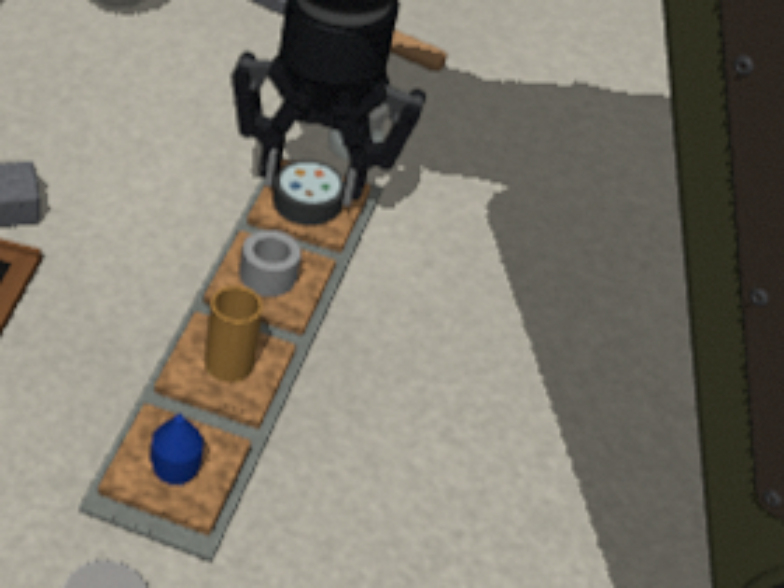

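```bash
python3 - <<'E'
from h import *
from workcell import arm,eyes
f=eyes.grab_frame('wrist')
T=f['hand_eye']
for x in (-38,-19,-13,-5,0,5,13):
    for z in (42.5,27):
        print(x,z,proj(f,[[x,11,-z],[x,-11,-z],[x,11,z],[x,-11,z]],T).round().tolist())
o=arm.get_obs(); print(o['opening'],o['wrist_force'],o['eef_pos'])
E
```

```text
-38 42.5 [[162.0, 295.0], [168.0, 343.0], [387.0, 295.0], [382.0, 343.0]]
-38 27 [[203.0, 295.0], [207.0, 343.0], [346.0, 295.0], [343.0, 343.0]]
-19 42.5 [[177.0, 270.0], [181.0, 313.0], [373.0, 270.0], [368.0, 313.0]]
-19 27 [[213.0, 270.0], [216.0, 313.0], [337.0, 270.0], [334.0, 313.0]]
-13 42.5 [[181.0, 264.0], [185.0, 306.0], [369.0, 264.0], [365.0, 306.0]]
-13 27 [[215.0, 264.0], [218.0, 306.0], [335.0, 264.0], [332.0, 306.0]]
-5 42.5 [[186.0, 256.0], [189.0, 296.0], [364.0, 256.0], [361.0, 296.0]]
-5 27 [[218.0, 256.0], [221.0, 296.0], [332.0, 256.0], [329.0, 296.0]]
0 42.5 [[188.0, 251.0], [192.0, 290.0], [362.0, 251.0], [358.0, 290.0]]
0 27 [[220.0, 251.0], [222.0, 290.0], [330.0, 251.0], [328.0, 290.0]]
5 42.5 [[191.0, 247.0], [194.0, 285.0], [359.0, 247.0], [356.0, 285.0]]
5 27 [[222.0, 247.0], [224.0, 285.0], [328.0, 247.0], [326.0, 285.0]]
13 42.5 [[195.0, 241.0], [198.0, 277.0], [355.0, 241.0], [352.0, 277.0]]
13 27 [[224.0, 241.0], [226.0, 277.0], [326.0, 241.0], [324.0, 277.0]]
0.6082347444620554 [-3.67  -2.348 10.447] [ 452.818 -226.934   22.636]
```

{"op": "servo_tool", "data": {
  "fingers": [0.15, 0.15, 0.15, 0.15, 0.15],
  "travel": [
    [0, 0, 0],
    [0, 0, 0],
    [0.6, 0, 0],
    [0.6, 0, 0],
    [0.6, 0, 0]
  ],
  "dr": [
    [0, 0, 0],
    [0, 0, 0],
    [0, 0, 0],
    [0, 0, 0],
    [0, 0, 0]
  ]
}}

```text
time_s: 4.43
eef_pos: [451.7, -225.7, 13.9]
tool_rot: [0.706, -0.025, 0.707, 0.025]
wrist_force: [0.8, 0.0, 0.2]
opening: 0.851
```

{"op": "servo_tool", "data": {
  "fingers": [0.7, 0.7, 0.7, 0.7, 0.7],
  "travel": [
    [0, 0, 0],
    [0, 0, 0],
    [0, 0, 0],
    [0, 0, 0],
    [0, 0, 0]
  ],
  "dr": [
    [0, 0, 0],
    [0, 0, 0],
    [0, 0, 0],
    [0, 0, 0],
    [0, 0, 0]
  ]
}}

```text
time_s: 4.85
eef_pos: [452.0, -225.8, 14.6]
tool_rot: [0.707, -0.025, 0.707, 0.025]
wrist_force: [-1.1, 2.1, 5.3]
opening: 0.614
```

```bash
python3 w.py cell w3.png 16 453 -224;python3 mv.py 453 -224 130
```

```text
[ 452.019 -225.838   14.633] [(0.91, [216.5, 221.1, 336.8, 339.6])] pred [215.211 217.972 339.444 342.804]
fit [ 452.717 -224.174] [-1.947 -2.819  1.946  3.477]
t 4.95 pos [ 452.01  -225.855   14.63 ] open 0.6142531934896609 F [-1.219  1.403  5.093] 
travel cm [-11.54   0.18   0.11] dr [-0.006  0.     0.   ] rows 2.767136062644044 0.04828689178821164
```

View pics/w3.png

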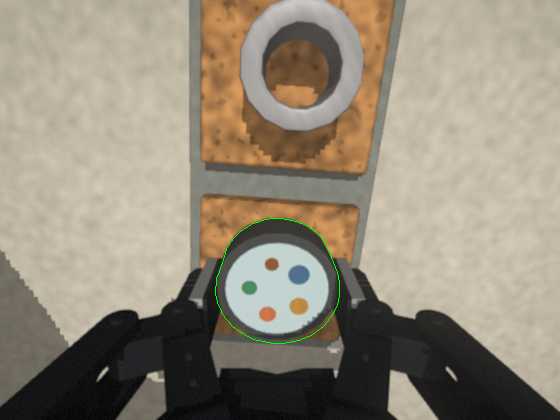

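{"op": "servo_tool", "data": {
  "fingers": [0.7, 0.7, 0.7, 0.7, 0.7],
  "travel": [
    [-1.5, 0, 0],
    [-4, 0, 0],
    [-8, 0, 0],
    [-11.5, 0, 0],
    [-11.5, 0, 0]
  ],
  "dr": [
    [0, 0, 0],
    [0, 0, 0],
    [0, 0, 0],
    [0, 0, 0],
    [0, 0, 0]
  ]
}}

```text
time_s: 5.37
eef_pos: [454.2, -227.1, 135.7]
tool_rot: [0.71, -0.027, 0.704, 0.023]
wrist_force: [0.6, -0.8, 0.6]
opening: 0.615
```

```bash
python3 w.py cell w4.png 131 453 -224;python3 mv.py 638.5 232.5 110
```

```text
[ 454.199 -227.076  135.703] [(0.9, [216.3, 219.8, 336.0, 340.7])] pred [213.064 211.199 332.672 331.419]
fit [ 454.811 -228.737] [ 0.682  0.774 -0.69  -0.969]
t 5.4667 pos [ 452.285 -226.007  130.233] open 0.6118587803436453 F [-0.667 -0.142 -1.15 ] 
travel cm [ 2.01 44.44 21.78] dr [-0.006  0.002  0.001] rows 11.877511039024736 0.05177924910073583
```

View pics/w4.png

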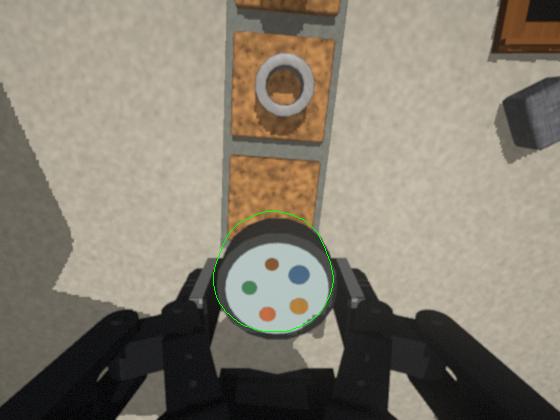

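{"op": "servo_tool", "data": {
  "fingers": [0.7, 0.7, 0.7, 0.7, 0.7],
  "travel": [
    [0, 3, 1.5],
    [0, 7, 3.4],
    [0, 10.5, 5.1],
    [0, 14, 6.8],
    [0, 17.5, 8.5]
  ],
  "dr": [
    [0, 0, 0],
    [0, 0, 0],
    [0, 0, 0],
    [0, 0, 0],
    [0, 0, 0]
  ]
}}

```text
time_s: 5.88
eef_pos: [524.2, -43.3, 127.6]
tool_rot: [0.706, -0.025, 0.708, 0.025]
wrist_force: [0.4, 0.3, -0.4]
opening: 0.614
```

{"op": "servo_tool", "data": {
  "fingers": [0.7, 0.7, 0.7, 0.7, 0.7],
  "travel": [
    [0, 3.5, 1.7],
    [0, 7, 3.4],
    [0, 10.5, 5.1],
    [0, 14, 6.8],
    [0, 17.5, 8.5]
  ],
  "dr": [
    [0, 0, 0],
    [0, 0, 0],
    [0, 0, 0],
    [0, 0, 0],
    [0, 0, 0]
  ]
}}

```text
time_s: 6.3
eef_pos: [596.7, 137.1, 127.2]
tool_rot: [0.706, -0.025, 0.708, 0.025]
wrist_force: [0.4, -0.6, -0.8]
opening: 0.613
```

{"op": "servo_tool", "data": {
  "fingers": [0.7, 0.7, 0.7, 0.7, 0.7],
  "travel": [
    [0.4, 3.5, 1.7],
    [1, 6.5, 3.3],
    [1.6, 9.4, 4.7],
    [1.9, 9.4, 4.7],
    [1.9, 9.4, 4.7]
  ],
  "dr": [
    [0, 0, 0],
    [0, 0, 0],
    [0, 0, 0],
    [0, 0, 0],
    [0, 0, 0]
  ]
}}

```text
time_s: 6.72
eef_pos: [636.2, 233.3, 106.6]
tool_rot: [0.705, -0.026, 0.708, 0.025]
wrist_force: [-1.2, -0.2, -0.8]
opening: 0.615
```

```bash
cat > wr.py <<'E'
import sys
from h import *
from workcell import arm, eyes, spotter
out=sys.argv[1]
o=arm.get_obs(); f=eyes.grab_frame('wrist'); T=camT(f,o)
print(o['time_s'],o['eef_pos'],o['opening'])
img=f['frame'].copy()
S=np.array([[659.6,-41.4],[652.6,50.3],[645.8,141.9],[638.8,233.8]])
g=np.array([0.9971,0.0757]); a=np.array([g[0],g[1]]); b=np.array([-g[1],g[0]])
for s in S:
    P=np.array([[*(s+i*32*a+j*32*b),10] for i,j in ((1,1),(1,-1),(-1,-1),(-1,1))])
    pc=proj(f,P,T)
    cv2.polylines(img,[np.round(pc).astype(int)],True,(0,255,0),1)
cv2.imwrite('pics/'+out,img)
E
python3 wr.py w5.png; python3 mv.py 638.5 232.5 20
```

```text
6.7167 [636.169 233.347 106.585] 0.6148919296866223
t 6.7667 pos [636.394 232.212 107.7  ] open 0.6172473034971117 F [-0.044 -0.329 -0.436] 
travel cm [8.77 0.02 0.24] dr [-0.005 -0.004  0.001] rows 2.103725333129184 0.05162197774428723
```

View pics/w5.png

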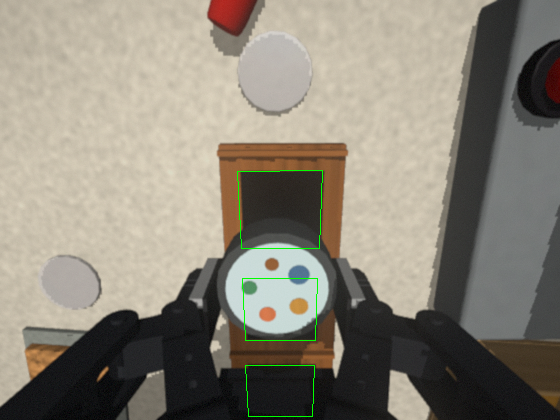

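{"op": "servo_tool", "data": {
  "fingers": [0.7, 0.7, 0.7, 0.7, 0.7],
  "travel": [
    [3, 0, 0.2],
    [6.5, 0, 0.2],
    [9, 0, 0.2],
    [9.5, 0, 0.2],
    [9.5, 0, 0.2]
  ],
  "dr": [
    [0, 0, 0],
    [0, 0, 0],
    [0, 0, 0],
    [0, 0, 0],
    [0, 0, 0]
  ]
}}

```text
time_s: 7.18
eef_pos: [638.4, 231.1, 13.7]
tool_rot: [0.705, -0.025, 0.708, 0.024]
wrist_force: [0.8, -0.1, -0.7]
opening: 0.614
```

{"op": "servo_tool", "data": {
  "fingers": [0.7, 0.7],
  "travel": [
    [0.1, 0, 0],
    [0.1, 0, 0]
  ],
  "dr": [
    [0, 0, 0],
    [0, 0, 0]
  ]
}}

```text
time_s: 7.35
eef_pos: [640.3, 232.3, 16.5]
tool_rot: [0.708, -0.024, 0.706, 0.025]
wrist_force: [-0.2, -0.9, 0.1]
opening: 0.612
```

```bash
cat > st.py <<'E'
from h import *
from workcell import arm,eyes
P=[]
for i in range(4):
    o=arm.get_obs(); P.append(np.r_[o['eef_pos'],o['wrist_force'],o['opening']]); eyes.grab_frame('wrist')
print(o['time_s']);print(np.array(P)); print(np.mean(P,0))
E
python3 st.py
```

```text
7.5
[[640.31  232.349  16.474  -0.161  -0.931   0.131   0.612]
 [640.28  232.438  16.465   0.446  -0.924   0.257   0.611]
 [640.152 232.522  16.266   0.052   0.023  -0.869   0.616]
 [639.942 232.541  15.882  -0.662   0.744  -0.054   0.611]]
[640.171 232.462  16.272  -0.081  -0.272  -0.134   0.613]
```

{"op": "servo_tool", "data": {
  "fingers": [0.7, 0.7, 0.7, 0.7, 0.7],
  "travel": [
    [0.2, 0, 0],
    [0.3, 0, 0],
    [0.4, 0, 0],
    [0.5, 0, 0],
    [0.5, 0, 0]
  ],
  "dr": [
    [0, 0, 0],
    [0, 0, 0],
    [0, 0, 0],
    [0, 0, 0],
    [0, 0, 0]
  ]
}}

```text
time_s: 7.97
eef_pos: [639.2, 232.4, 8.9]
tool_rot: [0.706, -0.025, 0.707, 0.025]
wrist_force: [0.0, -0.4, -0.7]
opening: 0.614
```

```bash
python3 st.py
```

```text
8.1167
[[639.151 232.391   8.881   0.029  -0.385  -0.709   0.614]
 [639.226 232.444   9.049   0.796  -0.574  -1.026   0.613]
 [639.296 232.416   9.175  -1.012   0.033  -0.687   0.611]
 [639.307 232.421   9.222  -0.9    -0.527  -0.542   0.615]]
[639.245 232.418   9.082  -0.272  -0.363  -0.741   0.613]
```

{"op": "servo_tool", "data": {
  "fingers": [0.7, 0.7, 0, 0, 0],
  "travel": [
    [0.08, 0, 0],
    [0.1, 0, 0],
    [0.1, 0, 0],
    [0.1, 0, 0],
    [0.1, 0, 0]
  ],
  "dr": [
    [0, 0, 0],
    [0, 0, 0],
    [0, 0, 0],
    [0, 0, 0],
    [0, 0, 0]
  ]
}}

```text
time_s: 8.58
eef_pos: [639.3, 232.4, 8.2]
tool_rot: [0.707, -0.025, 0.707, 0.025]
wrist_force: [-0.1, 0.1, -0.5]
opening: 0.991
```

{"op": "servo_tool", "data": {
  "fingers": [0, 0, 0, 0, 0],
  "travel": [
    [-1, 0, 0],
    [-4, 0, 0],
    [-8, 0, 0],
    [-11, 0, 0],
    [-11, 0, 0]
  ],
  "dr": [
    [0, 0, 0],
    [0, 0, 0],
    [0, 0, 0],
    [0, 0, 0],
    [0, 0, 0]
  ]
}}

```text
time_s: 9.0
eef_pos: [641.8, 233.2, 126.7]
tool_rot: [0.71, -0.024, 0.703, 0.026]
wrist_force: [0.7, -0.6, 0.5]
opening: 0.997
```

```bash
python3 w.py cell w6.png 10 638.8 233.8; python3 mv.py 450.5 -133 120
```

```text
[641.838 233.248 126.743] [(0.78, [239.9, 173.8, 307.7, 240.3])] pred [236.359 171.815 304.647 241.83 ]
fit [641.418 233.726] [-0.22  -1.684  0.227  1.806]
t 9.1 pos [639.803 232.575 120.233] open 0.9984601565490036 F [-0.212 -0.471  0.235] 
travel cm [ -0.06 -35.14 -21.44] dr [-0.006  0.003 -0.001] rows 9.872424740497804 0.053457950331415524
```

View pics/w6.png

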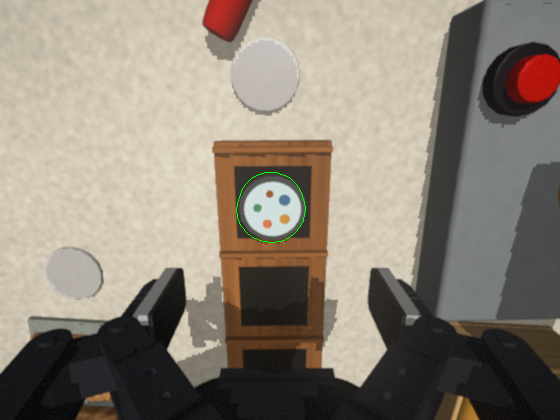

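{"op": "servo_tool", "data": {
  "fingers": [0, 0, 0, 0, 0],
  "travel": [
    [0, -3.5, -2.1],
    [0, -7, -4.2],
    [0, -10.5, -6.4],
    [0, -14, -8.5],
    [0, -17.5, -10.7]
  ],
  "dr": [
    [0, 0, 0],
    [0, 0, 0],
    [0, 0, 0],
    [0, 0, 0],
    [0, 0, 0]
  ]
}}

```text
time_s: 9.52
eef_pos: [542.9, 49.0, 117.0]
tool_rot: [0.706, -0.025, 0.707, 0.025]
wrist_force: [0.9, 0.4, -0.1]
opening: 0.999
```

{"op": "servo_tool", "data": {
  "fingers": [0, 0, 0.2, 0.2, 0.2],
  "travel": [
    [0, -3.5, -2.1],
    [0, -7, -4.2],
    [0, -10.5, -6.4],
    [0, -14, -8.5],
    [0, -17.55, -10.7]
  ],
  "dr": [
    [0, 0, 0],
    [0, 0, 0],
    [0, 0, 0],
    [0, 0, 0],
    [0, 0, 0]
  ]
}}

```text
time_s: 9.93
eef_pos: [448.6, -133.2, 117.4]
tool_rot: [0.706, -0.025, 0.707, 0.025]
wrist_force: [0.9, -0.6, 0.1]
opening: 0.798
```

{"op": "servo_tool", "data": {
  "fingers": [0.2, 0.2, 0.2],
  "travel": [
    [2.5, 0, 0],
    [3, 0, 0],
    [3, 0, 0]
  ],
  "dr": [
    [0, 0, 0],
    [0, 0, 0],
    [0, 0, 0]
  ]
}}

```text
time_s: 10.18
eef_pos: [449.2, -131.6, 86.4]
tool_rot: [0.705, -0.024, 0.708, 0.025]
wrist_force: [-0.6, 0.3, 0.2]
opening: 0.804
```

```bash
python3 st.py; python3 w.py collar w7.png 16 450.3 -132; python3 mv.py 450.5 -132 15
```

```text
10.3333
[[ 449.215 -131.554   86.416   -0.617    0.338    0.218    0.804]
 [ 450.098 -131.295   87.553    0.237    0.479    1.268    0.802]
 [ 450.671 -131.211   88.256   -0.978   -0.51     0.814    0.797]
 [ 450.97  -131.19    88.626   -0.188    0.111    0.289    0.803]]
[ 450.239 -131.312   87.713   -0.386    0.105    0.647    0.802]
[ 451.03  -131.272   88.776] [(0.65, [249.4, 197.7, 313.2, 268.0])] pred [241.128 194.084 307.144 267.034]
fit [ 454.969 -133.378] [-1.02  -1.264  1.014  1.359]
t 10.4833 pos [ 450.956 -131.472   88.814] open 0.8015071000505392 F [-0.432  1.032 -0.165] 
travel cm [ 7.38 -0.05 -0.05] dr [-0.005  0.001  0.   ] rows 1.7701986071462672 0.03720919364471806
```

View pics/w7.png

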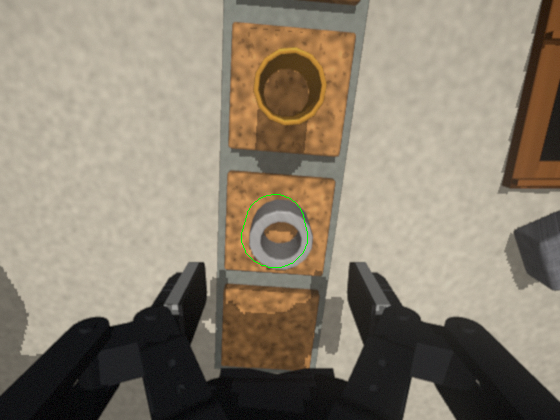

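{"op": "servo_tool", "data": {
  "fingers": [0.2, 0.2, 0.2, 0.2, 0.2],
  "travel": [
    [3, -0.1, 0.25],
    [6, -0.15, 0.25],
    [7.3, -0.15, 0.25],
    [7.3, -0.15, 0.25],
    [7.3, -0.15, 0.25]
  ],
  "dr": [
    [0, 0, 0],
    [0, 0, 0],
    [0, 0, 0],
    [0, 0, 0],
    [0, 0, 0]
  ]
}}

```text
time_s: 10.9
eef_pos: [453.2, -133.1, 15.5]
tool_rot: [0.706, -0.025, 0.707, 0.025]
wrist_force: [-0.4, 0.1, 0.5]
opening: 0.799
```

{"op": "servo_tool", "data": {
  "fingers": [0.4, 0.6, 0.8, 0.8, 0.8],
  "travel": [
    [0, 0, 0],
    [0, 0, 0],
    [0, 0, 0],
    [0, 0, 0],
    [0, 0, 0]
  ],
  "dr": [
    [0, 0, 0],
    [0, 0, 0],
    [0, 0, 0],
    [0, 0, 0],
    [0, 0, 0]
  ]
}}

```text
time_s: 11.32
eef_pos: [453.9, -133.6, 16.9]
tool_rot: [0.708, -0.025, 0.706, 0.024]
wrist_force: [-0.8, 2.1, 10.4]
opening: 0.475
```

```bash
python3 st.py; python3 w.py collar w8.png 16 453 -132
```

```text
11.4667
[[ 453.896 -133.6     16.906   -0.81     2.131   10.411    0.475]
 [ 453.859 -133.627   16.884   -2.057    2.01     9.921    0.472]
 [ 453.87  -133.599   16.866   -0.964    1.466    9.894    0.471]
 [ 453.875 -133.605   16.889   -2.24     1.357   10.127    0.475]]
[ 453.875 -133.608   16.886   -1.518    1.741   10.089    0.473]
[ 453.858 -133.601   16.872] [(0.84, [227.0, 233.7, 327.3, 342.4])] pred [222.79  228.397 323.354 341.071]
fit [ 454.821 -133.636] [ 0.082 -1.911 -0.08   1.957]
```

View pics/w8.png

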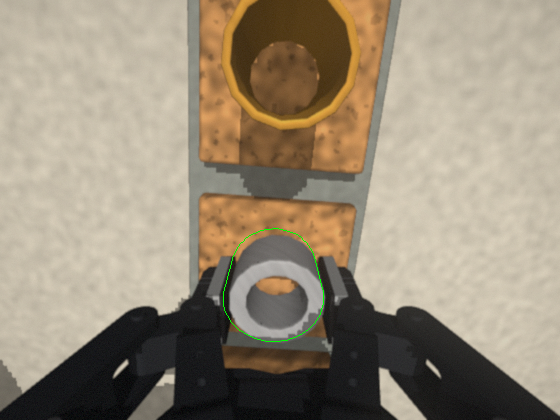

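{"op": "servo_tool", "data": {
  "fingers": [0.8, 0.8, 0.8, 0.8, 0.8],
  "travel": [
    [-1.5, 0, 0],
    [-4.5, 0, 0],
    [-8, 0, 0],
    [-9.5, 1.5, 1.2],
    [-9.5, 4.5, 3.6]
  ],
  "dr": [
    [0, 0, 0],
    [0, 0, 0],
    [0, 0, 0],
    [0, 0, 0],
    [0, 0, 0]
  ]
}}

```text
time_s: 12.03
eef_pos: [487.0, -87.8, 115.1]
tool_rot: [0.709, -0.024, 0.704, 0.023]
wrist_force: [0.8, -0.2, -0.2]
opening: 0.474
```

{"op": "servo_tool", "data": {
  "fingers": [0.8, 0.8, 0.8, 0.8, 0.8],
  "travel": [
    [0, 3.2, 2.6],
    [0, 6.4, 5.2],
    [0, 9.6, 7.8],
    [0, 12.8, 10.4],
    [0, 16, 13]
  ],
  "dr": [
    [0, 0, 0],
    [0, 0, 0],
    [0, 0, 0],
    [0, 0, 0],
    [0, 0, 0]
  ]
}}

```text
time_s: 12.45
eef_pos: [605.1, 84.7, 111.2]
tool_rot: [0.707, -0.025, 0.706, 0.025]
wrist_force: [0.6, -1.8, -1.0]
opening: 0.476
```

{"op": "servo_tool", "data": {
  "fingers": [0.8, 0.8, 0.8, 0.8, 0.8],
  "travel": [
    [0, 3, 2.4],
    [1, 5, 4],
    [4, 5.6, 4.5],
    [6, 5.6, 4.5],
    [6, 5.6, 4.5]
  ],
  "dr": [
    [0, 0, 0],
    [0, 0, 0],
    [0, 0, 0],
    [0, 0, 0],
    [0, 0, 0]
  ]
}}

```text
time_s: 12.87
eef_pos: [643.2, 142.0, 46.1]
tool_rot: [0.704, -0.025, 0.709, 0.025]
wrist_force: [-1.3, -0.3, -1.9]
opening: 0.477
```

```bash
python3 wr.py w9.png; python3 st.py;  python3 mv.py 645.8 141.9 11
```

```text
12.8667 [643.151 142.04   46.078] 0.4765732725473506
13.0667
[[644.144 141.688  48.857   0.942   0.266  -0.992   0.471]
 [645.203 141.592  50.988   0.294   0.43   -0.587   0.47 ]
 [645.827 141.488  52.147   0.336  -0.157  -0.398   0.474]
 [646.079 141.477  52.631  -0.438   0.515  -1.571   0.468]]
[645.313 141.561  51.156   0.284   0.264  -0.887   0.471]
t 13.1167 pos [646.131 141.481  52.689] open 0.470786629474821 F [ 0.314  0.108 -0.712] 
travel cm [ 4.17  0.04 -0.04] dr [-0.006  0.003 -0.   ] rows 0.9998244469960152 0.05767669430889005
```

View pics/w9.png

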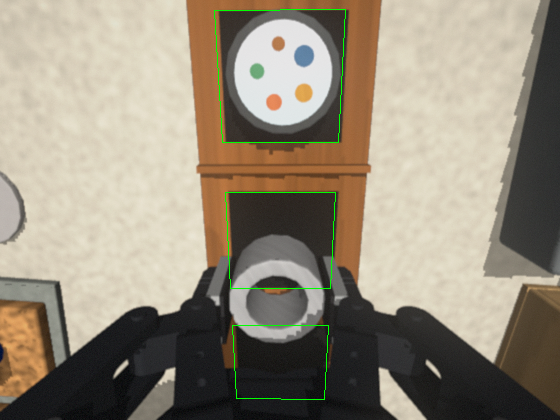

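{"op": "servo_tool", "data": {
  "fingers": [0.8, 0.8, 0.8, 0.8, 0.8],
  "travel": [
    [2, 0, 0],
    [3.2, 0, 0],
    [3.7, 0, 0],
    [3.9, 0, 0],
    [3.9, 0, 0]
  ],
  "dr": [
    [0, 0, 0],
    [0, 0, 0],
    [0, 0, 0],
    [0, 0, 0],
    [0, 0, 0]
  ]
}}

```text
time_s: 13.53
eef_pos: [645.3, 141.6, 11.7]
tool_rot: [0.707, -0.025, 0.707, 0.025]
wrist_force: [0.5, 0.2, -1.4]
opening: 0.471
```

{"op": "servo_tool", "data": {
  "fingers": [0.8, 0.8, 0.8],
  "travel": [
    [0.1, 0, 0],
    [0.2, 0, 0],
    [0.2, 0, 0]
  ],
  "dr": [
    [0, 0, 0],
    [0, 0, 0],
    [0, 0, 0]
  ]
}}

```text
time_s: 13.78
eef_pos: [645.8, 141.7, 11.0]
tool_rot: [0.707, -0.025, 0.706, 0.025]
wrist_force: [-6.2, -0.8, 9.6]
opening: 0.477
```

```bash
python3 st.py
```

```text
13.9333
[[645.76  141.746  10.977  -6.22   -0.793   9.61    0.477]
 [645.721 141.756  10.943  -5.718  -0.559   8.67    0.476]
 [645.749 141.756  10.965  -6.193  -1.133   8.39    0.47 ]
 [645.74  141.749  10.977  -5.585  -2.044   8.844   0.474]]
[645.743 141.752  10.965  -5.929  -1.132   8.878   0.474]
```

Touchdown at exactly the predicted height. Release and retreat.

{"op": "servo_tool", "data": {
  "fingers": [0.4, 0.1, 0, 0, 0],
  "travel": [
    [0, 0, 0],
    [0, 0, 0],
    [0, 0, 0],
    [0, 0, 0],
    [0, 0, 0]
  ],
  "dr": [
    [0, 0, 0],
    [0, 0, 0],
    [0, 0, 0],
    [0, 0, 0],
    [0, 0, 0]
  ]
}}

```text
time_s: 14.4
eef_pos: [645.3, 141.7, 9.3]
tool_rot: [0.707, -0.025, 0.707, 0.025]
wrist_force: [0.2, 0.7, -0.5]
opening: 1.004
```

{"op": "servo_tool", "data": {
  "fingers": [0, 0, 0, 0, 0],
  "travel": [
    [-1, 0, 0],
    [-4, 0, 0],
    [-8, 0, 0],
    [-11, 0, 0],
    [-11, 0, 0]
  ],
  "dr": [
    [0, 0, 0],
    [0, 0, 0],
    [0, 0, 0],
    [0, 0, 0],
    [0, 0, 0]
  ]
}}

```text
time_s: 14.82
eef_pos: [647.8, 142.2, 127.5]
tool_rot: [0.71, -0.024, 0.703, 0.025]
wrist_force: [-0.3, -0.0, 1.4]
opening: 1.003
```

```bash
python3 st.py; python3 w.py collar w10.png 10 645.8 141.9; python3 mv.py 449 -43 120
```

```text
14.9667
[[647.833 142.188 127.532  -0.332  -0.028   1.351   1.003]
 [646.79  141.957 123.96   -0.315   0.67   -0.693   1.002]
 [645.731 141.776 121.185   0.186   0.135  -0.094   0.998]
 [645.057 141.659 119.403  -0.024   0.148  -0.266   1.   ]]
[646.353 141.895 123.02   -0.121   0.231   0.074   1.001]
[644.75  141.618 118.47 ] [(0.94, [249.6, 184.6, 305.6, 242.4])] pred [248.896 181.474 305.443 243.534]
fit [646.177 141.09 ] [-0.244 -2.114  0.242  2.138]
t 15.1167 pos [644.663 141.634 117.911] open 0.9998879468258396 F [-0.855  0.864  0.156] 
travel cm [ -0.16 -17.05 -20.81] dr [-0.006 -0.002  0.   ] rows 6.451590706805687 0.05130168660839319
```

View pics/w10.png

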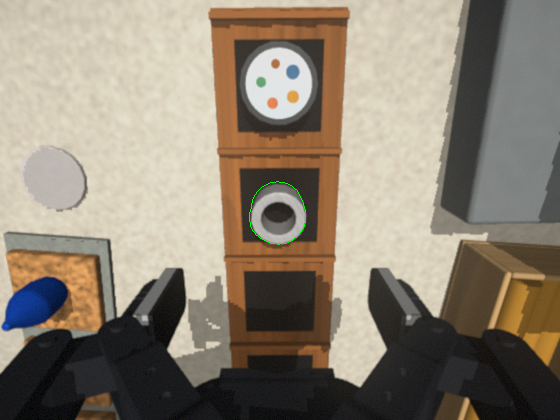

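{"op": "servo_tool", "data": {
  "fingers": [0, 0, 0, 0, 0],
  "travel": [
    [0, -2.6, -3.1],
    [0, -5.2, -6.3],
    [0, -7.8, -9.5],
    [0, -10.4, -12.7],
    [0, -13, -15.9]
  ],
  "dr": [
    [0, 0, 0],
    [0, 0, 0],
    [0, 0, 0],
    [0, 0, 0],
    [0, 0, 0]
  ]
}}

```text
time_s: 15.53
eef_pos: [493.6, -0.0, 118.3]
tool_rot: [0.706, -0.025, 0.707, 0.025]
wrist_force: [0.8, -0.7, 0.2]
opening: 1.004
```

{"op": "servo_tool", "data": {
  "fingers": [0.2, 0.3, 0.3, 0.3, 0.3],
  "travel": [
    [0, -2.6, -3.1],
    [0, -4.05, -4.95],
    [0, -4.05, -4.95],
    [0, -4.05, -4.95],
    [0, -4.05, -4.95]
  ],
  "dr": [
    [0, 0, 0],
    [0, 0, 0],
    [0, 0, 0],
    [0, 0, 0],
    [0, 0, 0]
  ]
}}

```text
time_s: 15.95
eef_pos: [449.6, -42.7, 119.1]
tool_rot: [0.707, -0.025, 0.707, 0.025]
wrist_force: [-0.4, 0.6, 0.2]
opening: 0.702
```

```bash
python3 w.py tube w11.png 16 449 -43; python3 mv.py 449 -43 30
```

```text
[449.574 -42.737 119.086] [] pred [247.506 188.474 301.402 262.148]
t 16.05 pos [449.702 -42.39  118.976] open 0.6987141313342581 F [ 0.374 -0.574  0.298] 
travel cm [ 8.9  -0.06 -0.07] dr [-0.005 -0.    -0.   ] rows 2.133825477216322 0.04129014675556208
```

View pics/w11.png

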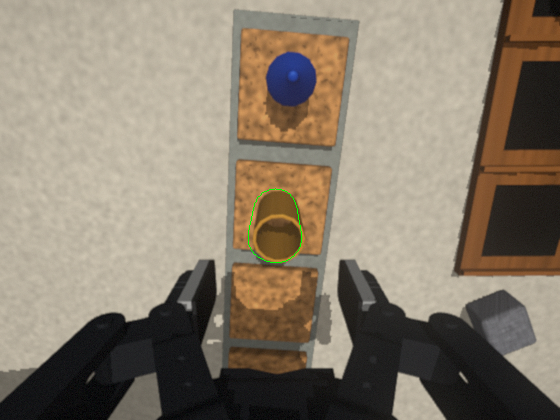

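{"op": "servo_tool", "data": {
  "fingers": [0.3, 0.3, 0.3, 0.3, 0.3],
  "travel": [
    [3, 0, 0.1],
    [6, 0, 0.1],
    [8.5, 0, 0.1],
    [8.5, 0, 0.1],
    [8.5, 0, 0.1]
  ],
  "dr": [
    [0, 0, 0],
    [0, 0, 0],
    [0, 0, 0],
    [0, 0, 0],
    [0, 0, 0]
  ]
}}

```text
time_s: 16.47
eef_pos: [450.0, -42.3, 33.8]
tool_rot: [0.706, -0.025, 0.708, 0.025]
wrist_force: [0.2, -0.7, 0.0]
opening: 0.7
```

{"op": "servo_tool", "data": {
  "fingers": [0.5, 0.7, 0.8, 0.8, 0.8],
  "travel": [
    [0, 0, 0],
    [0, 0, 0],
    [0, 0, 0],
    [0, 0, 0],
    [0, 0, 0]
  ],
  "dr": [
    [0, 0, 0],
    [0, 0, 0],
    [0, 0, 0],
    [0, 0, 0],
    [0, 0, 0]
  ]
}}

```text
time_s: 16.88
eef_pos: [451.3, -42.9, 35.9]
tool_rot: [0.708, -0.025, 0.706, 0.025]
wrist_force: [0.5, 0.9, 5.6]
opening: 0.38
```

```bash
python3 st.py; python3 w.py tube w12.png 16 450 -43
```

```text
17.0333
[[451.262 -42.935  35.92    0.507   0.877   5.575   0.38 ]
 [451.26  -42.93   35.93    0.7     1.338   5.197   0.379]
 [451.262 -42.957  35.927   0.906   0.358   5.627   0.376]
 [451.269 -42.934  35.925  -0.279   0.764   4.31    0.375]]
[451.263 -42.939  35.926   0.458   0.834   5.177   0.377]
[451.275 -42.943  35.931] [(0.6, [230.7, 228.5, 323.1, 357.2])] pred [226.814 225.27  316.185 359.05 ]
fit [452.061 -43.064] [ 1.547 -2.877 -1.551  2.26 ]
```

View pics/w12.png

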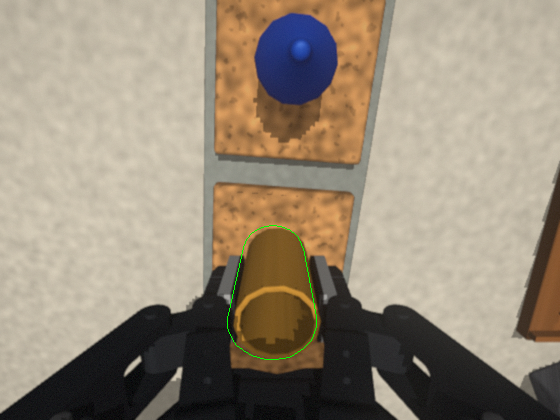

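{"op": "servo_tool", "data": {
  "fingers": [0.8, 0.8, 0.8, 0.8, 0.8],
  "travel": [
    [-1.5, 0, 0],
    [-4.5, 0, 0],
    [-7.5, 0, 0],
    [-7.5, 0.8, 2.2],
    [-7.5, 2.2, 5.7]
  ],
  "dr": [
    [0, 0, 0],
    [0, 0, 0],
    [0, 0, 0],
    [0, 0, 0],
    [0, 0, 0]
  ]
}}

```text
time_s: 17.6
eef_pos: [506.1, -17.6, 112.7]
tool_rot: [0.708, -0.024, 0.705, 0.024]
wrist_force: [-0.8, 0.1, -0.7]
opening: 0.382
```

{"op": "servo_tool", "data": {
  "fingers": [0.8, 0.8, 0.8, 0.8, 0.8],
  "travel": [
    [0, 1.4, 3.8],
    [0, 2.8, 7.6],
    [0, 4.2, 11.3],
    [0, 5.6, 14.8],
    [2, 5.7, 15]
  ],
  "dr": [
    [0, 0, 0],
    [0, 0, 0],
    [0, 0, 0],
    [0, 0, 0],
    [0, 0, 0]
  ]
}}

```text
time_s: 18.02
eef_pos: [657.3, 53.2, 94.2]
tool_rot: [0.71, -0.025, 0.703, 0.026]
wrist_force: [-0.1, -0.4, -0.8]
opening: 0.377
```

{"op": "servo_tool", "data": {
  "fingers": [0.8, 0.8, 0.8, 0.8],
  "travel": [
    [2, 0, 0],
    [2.5, 0, 0],
    [2.5, 0, 0],
    [2.5, 0, 0]
  ],
  "dr": [
    [0, 0, 0],
    [0, 0, 0],
    [0, 0, 0],
    [0, 0, 0]
  ]
}}

```text
time_s: 18.35
eef_pos: [651.4, 50.3, 65.7]
tool_rot: [0.707, -0.025, 0.706, 0.025]
wrist_force: [0.2, 0.0, -0.9]
opening: 0.376
```

```bash
python3 wr.py w13.png; python3 st.py;  python3 mv.py 652.6 50.3 30
```

```text
18.35 [651.379  50.25   65.689] 0.37638301773190264
18.55
[[651.669  50.197  66.178  -0.486   0.481  -1.347   0.38 ]
 [651.732  50.219  66.271   0.151  -0.686  -1.289   0.38 ]
 [651.683  50.219  66.101   0.159   1.028  -0.623   0.377]
 [651.58   50.258  65.819   0.837  -0.893  -1.174   0.378]]
[651.666  50.223  66.092   0.165  -0.018  -1.108   0.379]
t 18.6 pos [651.465  50.291  65.516] open 0.3837265804333621 F [-0.42   0.595 -1.092] 
travel cm [ 3.55 -0.01  0.11] dr [-0.006  0.002  0.   ] rows 0.8521496230856741 0.05099554305789672
```

View pics/w13.png

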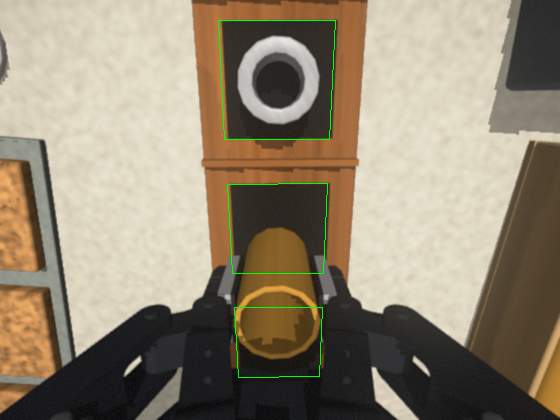

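Aligned. Lower 35.5 mm (to about z = 30) with a slow finish.

{"op": "servo_tool", "data": {
  "fingers": [0.8, 0.8, 0.8, 0.8, 0.8],
  "travel": [
    [1.5, 0, 0.1],
    [2.7, 0, 0.1],
    [3.2, 0, 0.1],
    [3.3, 0, 0.1],
    [3.3, 0, 0.1]
  ],
  "dr": [
    [0, 0, 0],
    [0, 0, 0],
    [0, 0, 0],
    [0, 0, 0],
    [0, 0, 0]
  ]
}}

```text
time_s: 19.02
eef_pos: [651.7, 50.5, 30.1]
tool_rot: [0.706, -0.025, 0.707, 0.025]
wrist_force: [-0.0, 0.4, -1.4]
opening: 0.376
```

{"op": "servo_tool", "data": {
  "fingers": [0.8, 0.8, 0.8, 0.8],
  "travel": [
    [0.1, 0, 0],
    [0.2, 0, 0],
    [0.3, 0, 0],
    [0.3, 0, 0]
  ],
  "dr": [
    [0, 0, 0],
    [0, 0, 0],
    [0, 0, 0],
    [0, 0, 0]
  ]
}}

```text
time_s: 19.35
eef_pos: [652.0, 50.5, 29.9]
tool_rot: [0.706, -0.025, 0.707, 0.025]
wrist_force: [-14.4, -0.8, 23.6]
opening: 0.377
```

```bash
python3 st.py
```

```text
19.5
[[651.952  50.52   29.856 -14.445  -0.765  23.556   0.377]
 [651.937  50.518  29.862 -14.964  -0.337  23.115   0.375]
 [651.962  50.516  29.885 -14.282  -0.544  22.913   0.375]
 [651.943  50.52   29.855 -14.419   0.344  23.707   0.375]]
[651.949  50.519  29.865 -14.528  -0.326  23.323   0.376]
```

{"op": "servo_tool", "data": {
  "fingers": [0.8, 0.8, 0.8, 0.5, 0.3],
  "travel": [
    [-0.1, 0, 0],
    [-0.2, 0, 0],
    [-0.2, 0, 0],
    [-0.2, 0, 0],
    [-0.2, 0, 0]
  ],
  "dr": [
    [0, 0, 0],
    [0, 0, 0],
    [0, 0, 0],
    [0, 0, 0],
    [0, 0, 0]
  ]
}}

```text
time_s: 19.97
eef_pos: [652.1, 50.5, 29.8]
tool_rot: [0.707, -0.025, 0.707, 0.025]
wrist_force: [-1.0, -0.8, 0.6]
opening: 0.622
```

{"op": "servo_tool", "data": {
  "fingers": [0.2, 0.2, 0.2, 0.2, 0.2],
  "travel": [
    [0, 0, 0],
    [-1, 0, 0],
    [-4, 0, 0],
    [-7.5, 0, 0],
    [-9, 0, 0]
  ],
  "dr": [
    [0, 0, 0],
    [0, 0, 0],
    [0, 0, 0],
    [0, 0, 0],
    [0, 0, 0]
  ]
}}

```text
time_s: 20.38
eef_pos: [653.4, 50.5, 125.5]
tool_rot: [0.709, -0.025, 0.705, 0.025]
wrist_force: [0.4, 0.0, 1.1]
opening: 0.804
```

```bash
python3 st.py; python3 w.py tube w14.png 10 652.2 50.4; python3 mv.py 451 54 120
```

```text
20.5333
[[653.437  50.504 125.522   0.396   0.038   1.097   0.804]
 [654.189  50.532 127.404   1.01   -0.347   2.317   0.803]
 [653.643  50.539 124.751   0.503  -0.278   0.601   0.797]
 [652.69   50.483 122.167  -0.446   0.267  -0.437   0.8  ]]
[653.49   50.515 124.961   0.366  -0.08    0.895   0.801]
[652.011  50.454 120.42 ] [] pred [249.648 186.082 301.735 256.829]
t 20.6833 pos [651.556  50.445 119.015] open 0.7983176369315442 F [ 0.396 -0.51   0.281] 
travel cm [ -0.06   1.76 -19.98] dr [-0.006 -0.002 -0.   ] rows 4.810321459110175 0.0504082052496275
```

View pics/w14.png

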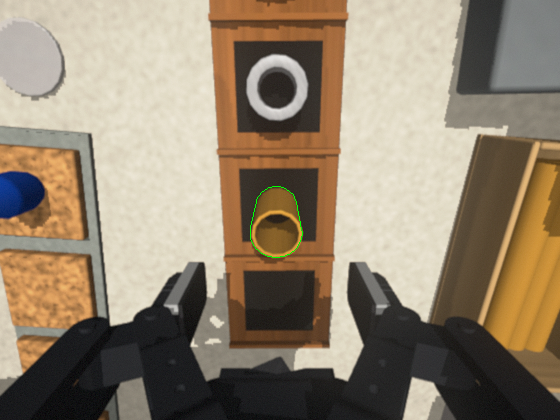

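{"op": "servo_tool", "data": {
  "fingers": [0.2, 0.2, 0.2, 0.2, 0.3],
  "travel": [
    [0, 0.3, -4],
    [0, 0.7, -8],
    [0, 1.1, -12],
    [0, 1.5, -16],
    [0, 1.75, -19.5]
  ],
  "dr": [
    [0, 0, 0],
    [0, 0, 0],
    [0, 0, 0],
    [0, 0, 0],
    [0, 0, 0]
  ]
}}

```text
time_s: 21.1
eef_pos: [453.3, 54.4, 119.0]
tool_rot: [0.706, -0.025, 0.708, 0.025]
wrist_force: [-0.1, -0.6, 0.5]
opening: 0.701
```

{"op": "servo_tool", "data": {
  "fingers": [0.3, 0.3, 0.3],
  "travel": [
    [0.5, 0, -0.5],
    [1, 0, -0.5],
    [1, 0, -0.5]
  ],
  "dr": [
    [0, 0, 0],
    [0, 0, 0],
    [0, 0, 0]
  ]
}}

```text
time_s: 21.35
eef_pos: [451.6, 53.9, 109.3]
tool_rot: [0.706, -0.025, 0.707, 0.025]
wrist_force: [-0.2, 0.5, 0.1]
opening: 0.7
```

```bash
python3 st.py; python3 w.py teardrop w15.png 16 451 54; python3 mv.py 451 54 16
```

```text
21.5
[[451.568  53.865 109.285  -0.178   0.517   0.07    0.7  ]
 [452.08   53.853 109.635   0.334   0.05    0.829   0.7  ]
 [452.308  53.869 109.838  -0.186   0.236   0.654   0.7  ]
 [452.309  53.863 109.93    0.025   0.841  -0.59    0.701]]
[452.066  53.863 109.672  -0.001   0.411   0.241   0.7  ]
[452.219  53.883 110.016] [(0.69, [255.5, 196.8, 300.9, 242.1]), (0.61, [520.5, 86.6, 560.0, 146.9])] pred [250.215 194.875 297.399 246.057]
fit [454.011  54.956] [-0.919 -2.899  0.917  3.004]
t 21.65 pos [451.904  53.89  110.083] open 0.7021598911213904 F [ 0.433 -0.134  0.098] 
travel cm [ 9.41  0.02 -0.09] dr [-0.006 -0.     0.   ] rows 2.2562850291764733 0.0490142731871495
```

View pics/w15.png

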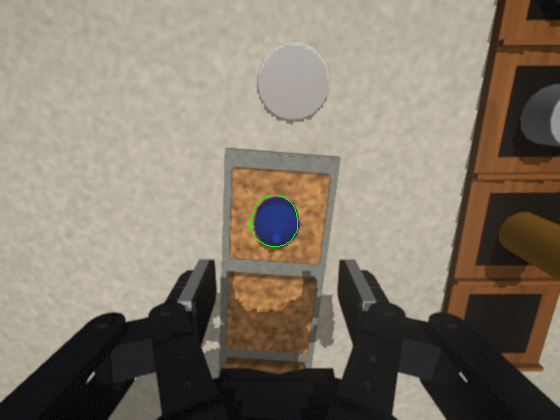

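{"op": "servo_tool", "data": {
  "fingers": [0.3, 0.3, 0.3, 0.3, 0.3],
  "travel": [
    [3, 0.05, 0.15],
    [6.5, 0.05, 0.15],
    [9.3, 0.05, 0.15],
    [9.3, 0.05, 0.15],
    [9.3, 0.05, 0.15]
  ],
  "dr": [
    [0, 0, 0],
    [0, 0, 0],
    [0, 0, 0],
    [0, 0, 0],
    [0, 0, 0]
  ]
}}

```text
time_s: 22.07
eef_pos: [452.6, 54.5, 17.0]
tool_rot: [0.706, -0.025, 0.708, 0.025]
wrist_force: [-0.1, 0.1, 0.2]
opening: 0.7
```

{"op": "servo_tool", "data": {
  "fingers": [0.5, 0.7, 0.8, 0.8, 0.8],
  "travel": [
    [0, 0, 0],
    [0, 0, 0],
    [0, 0, 0],
    [0, 0, 0],
    [0, 0, 0]
  ],
  "dr": [
    [0, 0, 0],
    [0, 0, 0],
    [0, 0, 0],
    [0, 0, 0],
    [0, 0, 0]
  ]
}}

```text
time_s: 22.48
eef_pos: [453.9, 54.6, 19.2]
tool_rot: [0.708, -0.025, 0.706, 0.025]
wrist_force: [-2.7, 0.6, 10.0]
opening: 0.367
```

```bash
python3 st.py; python3 w.py teardrop w16.png 16 453.3 54.5
```

```text
22.6333
[[453.861  54.584  19.222  -2.667   0.606  10.027   0.367]
 [453.853  54.569  19.213  -3.31   -0.397   8.863   0.366]
 [453.874  54.577  19.224  -1.816  -0.088   8.131   0.366]
 [453.856  54.587  19.213  -2.513   0.829   9.522   0.366]]
[453.861  54.579  19.218  -2.576   0.237   9.136   0.366]
[453.865  54.577  19.219] [(0.65, [239.8, 245.7, 313.9, 343.4])] pred [234.913 246.664 312.283 340.251]
fit [454.729  53.93 ] [-1.571  2.185  1.57  -1.606]
```

View pics/w16.png

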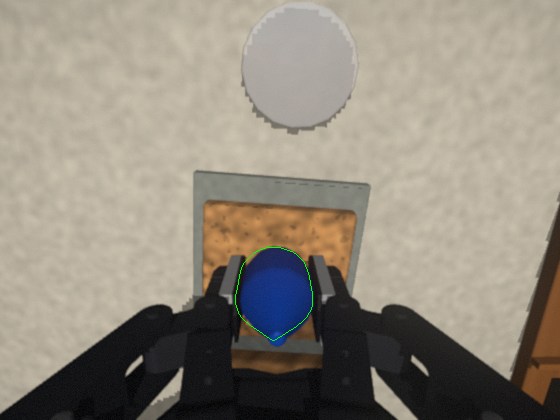

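{"op": "servo_tool", "data": {
  "fingers": [0.8, 0.8, 0.8, 0.8, 0.8],
  "travel": [
    [-1.5, 0, 0],
    [-4.5, 0, 0],
    [-8, 0, 0],
    [-9, -0.8, 1.4],
    [-9, -2.5, 4.5]
  ],
  "dr": [
    [0, 0, 0],
    [0, 0, 0],
    [0, 0, 0],
    [0, 0, 0],
    [0, 0, 0]
  ]
}}

```text
time_s: 23.2
eef_pos: [500.1, 33.6, 112.2]
tool_rot: [0.709, -0.025, 0.704, 0.025]
wrist_force: [0.5, -0.2, 0.4]
opening: 0.364
```

{"op": "servo_tool", "data": {
  "fingers": [0.8, 0.8, 0.8, 0.8, 0.8],
  "travel": [
    [0, -1.9, 3.4],
    [0, -3.8, 6.8],
    [0, -5.7, 10.2],
    [0, -7.6, 13.6],
    [0, -8.5, 15.3]
  ],
  "dr": [
    [0, 0, 0],
    [0, 0, 0],
    [0, 0, 0],
    [0, 0, 0],
    [0, 0, 0]
  ]
}}

```text
time_s: 23.62
eef_pos: [660.9, -43.4, 108.7]
tool_rot: [0.708, -0.025, 0.706, 0.024]
wrist_force: [-0.7, -0.1, -0.4]
opening: 0.364
```

{"op": "servo_tool", "data": {
  "fingers": [0.8, 0.8, 0.8, 0.8],
  "travel": [
    [2, 0, 0],
    [5, 0, 0],
    [6, 0, 0],
    [6, 0, 0]
  ],
  "dr": [
    [0, 0, 0],
    [0, 0, 0],
    [0, 0, 0],
    [0, 0, 0]
  ]
}}

```text
time_s: 23.95
eef_pos: [656.8, -41.2, 45.4]
tool_rot: [0.705, -0.025, 0.708, 0.025]
wrist_force: [-0.6, 0.9, -0.7]
opening: 0.364
```

```bash
python3 st.py; python3 wr.py w17.png;  python3 mv.py 659.6 -41.4 13.2
```

```text
24.1
[[656.759 -41.178  45.433  -0.569   0.863  -0.659   0.364]
 [657.765 -41.221  47.588   0.101  -0.025  -0.703   0.365]
 [658.502 -41.282  48.929   0.541   0.362   0.491   0.362]
 [658.849 -41.298  49.537   1.006   0.202   0.38    0.365]]
[657.969 -41.245  47.872   0.27    0.351  -0.123   0.364]
24.15 [658.955 -41.345  49.647] 0.3625614261063822
t 24.2 pos [658.881 -41.307  49.465] open 0.36509078509717235 F [ 0.412  0.028 -0.89 ] 
travel cm [ 3.63 -0.01  0.06] dr [-0.006  0.003  0.001] rows 0.8698461183469046 0.05197807668952478
```

View pics/w17.png

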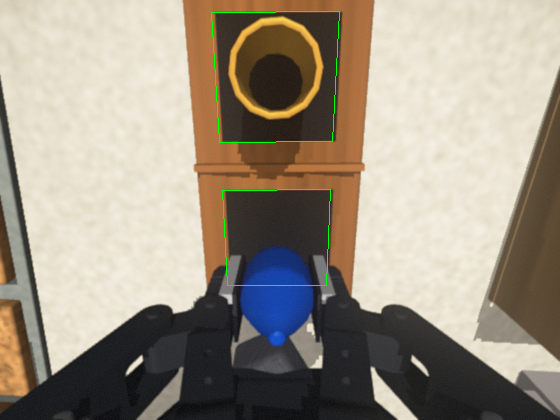

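{"op": "servo_tool", "data": {
  "fingers": [0.8, 0.8, 0.8, 0.8, 0.8],
  "travel": [
    [1.5, 0, 0.05],
    [2.7, 0, 0.05],
    [3.2, 0, 0.05],
    [3.4, 0, 0.05],
    [3.4, 0, 0.05]
  ],
  "dr": [
    [0, 0, 0],
    [0, 0, 0],
    [0, 0, 0],
    [0, 0, 0],
    [0, 0, 0]
  ]
}}

```text
time_s: 24.62
eef_pos: [658.1, -41.2, 13.3]
tool_rot: [0.706, -0.025, 0.707, 0.025]
wrist_force: [-7.2, -0.4, 10.4]
opening: 0.361
```

```bash
python3 st.py
```

```text
24.7667
[[658.092 -41.231  13.258  -7.2    -0.355  10.429   0.361]
 [658.133 -41.239  13.271  -6.778   0.717  10.269   0.365]
 [658.137 -41.245  13.274  -6.71    0.332  10.374   0.366]
 [658.133 -41.239  13.294  -6.936   0.515  10.492   0.367]]
[658.124 -41.238  13.274  -6.906   0.302  10.391   0.364]
```

{"op": "servo_tool", "data": {
  "fingers": [0.8, 0.8, 0.6, 0.4, 0.3],
  "travel": [
    [-0.05, 0, 0],
    [-0.1, 0, 0],
    [-0.1, 0, 0],
    [-0.1, 0, 0],
    [-0.1, 0, 0]
  ],
  "dr": [
    [0, 0, 0],
    [0, 0, 0],
    [0, 0, 0],
    [0, 0, 0],
    [0, 0, 0]
  ]
}}

```text
time_s: 25.23
eef_pos: [658.5, -41.3, 13.9]
tool_rot: [0.707, -0.025, 0.707, 0.025]
wrist_force: [0.4, -0.2, 0.2]
opening: 0.673
```

{"op": "servo_tool", "data": {
  "fingers": [0.2, 0.2, 0.2, 0.2, 0.2],
  "travel": [
    [0, 0, 0],
    [-1, 0, 0],
    [-4, 0, 0],
    [-8, 0, 0],
    [-11, 0, 0]
  ],
  "dr": [
    [0, 0, 0],
    [0, 0, 0],
    [0, 0, 0],
    [0, 0, 0],
    [0, 0, 0]
  ]
}}

```text
time_s: 25.65
eef_pos: [658.9, -41.3, 127.7]
tool_rot: [0.707, -0.025, 0.706, 0.025]
wrist_force: [1.7, -0.2, 0.8]
opening: 0.802
```

```bash
python3 st.py; python3 w.py teardrop w18.png 10 659.6 -41.4; python3 mv.py 480 -250 160
```

```text
25.8
[[658.865 -41.342 127.687   1.66   -0.221   0.759   0.802]
 [661.081 -41.573 134.32    1.552   0.171   6.294   0.801]
 [660.877 -41.547 131.338   0.696  -0.025  -0.38    0.8  ]
 [659.742 -41.43  127.947  -0.197   0.182  -1.103   0.803]]
[660.141 -41.473 130.323   0.928   0.027   1.392   0.802]
[658.806 -41.33  125.524] [] pred [254.827 188.161 298.006 234.898]
t 25.95 pos [658.004 -41.261 123.233] open 0.8000146137639715 F [ 0.107 -0.407 -0.61 ] 
travel cm [ -3.65 -19.58 -19.22] dr [-0.006 -0.002 -0.   ] rows 6.637509469535123 0.05031180073382641
```

View pics/w18.png

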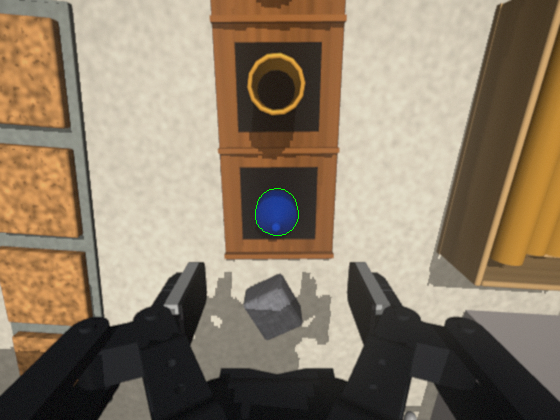

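Teardrop is upright on its seat (centre ~(277,212), seat 241–316 × 168–240). Moving away for a final overall check.

{"op": "servo_tool", "data": {
  "fingers": [0, 0, 0, 0, 0],
  "travel": [
    [-2, -2.5, -2.5],
    [-3.5, -5.5, -5.5],
    [-3.5, -8.5, -8.5],
    [-3.5, -11.5, -11.5],
    [-3.5, -14, -14]
  ],
  "dr": [
    [0, 0, 0],
    [0, 0, 0],
    [0, 0, 0],
    [0, 0, 0],
    [0, 0, 0]
  ]
}}

```text
time_s: 26.37
eef_pos: [526.7, -191.7, 158.2]
tool_rot: [0.706, -0.025, 0.707, 0.025]
wrist_force: [0.9, -0.9, -0.4]
opening: 0.999
```

{"op": "servo_tool", "data": {
  "fingers": [0, 0, 0, 0, 0],
  "travel": [
    [0, -3, -2.5],
    [0, -6, -5.5],
    [0, -9, -5.5],
    [0, -9, -5.5],
    [0, -9, -5.5]
  ],
  "dr": [
    [0, 0, 0],
    [0, 0, 0],
    [0, 0, 0],
    [0, 0, 0],
    [0, 0, 0]
  ]
}}

```text
time_s: 26.78
eef_pos: [479.4, -285.3, 158.1]
tool_rot: [0.706, -0.023, 0.707, 0.024]
wrist_force: [-0.6, 0.4, -0.5]
opening: 1.002
```

```bash
cat > fin.py <<'E'
from h import *
from workcell import arm, eyes, spotter
S={'teardrop':[659.6,-41.4],'tube':[652.6,50.3],'collar':[645.8,141.9],'cell':[638.8,233.8]}
for n in ('top','side'):
    f=eyes.grab_frame(n); img=f['frame'].copy()
    for t,s in S.items():
        cv2.polylines(img,[np.round(hull(f,t,*s,10)).astype(int)],True,(0,255,0),1)
        r=spotter.masks_of(t,n)
        if r:
            e=np.array(r[0]['extent'])
            m=minimize(lambda v: np.sum((poly_ext(hull(f,t,v[0],v[1],10))-e)**2),s,method='Nelder-Mead')
            d=m.x-s; a=np.array([.9971,.0757]);b=np.array([-.0757,.9971])
            print(n,t,r[0]['confidence'],m.x,'rack dx,dy',d@a,d@b)
    c=img[80:200,80:370] if n=='top' else img[160:370,100:290]
    k=2.7 if n=='top' else 2.8
    cv2.imwrite(f'pics/fin_{n}.png',cv2.resize(c,None,fx=k,fy=k,interpolation=cv2.INTER_NEAREST))
o=arm.get_obs(); print(o['time_s'],o['eef_pos'],o['wrist_force'])
E
python3 fin.py
```

```text
top teardrop 0.88 [655.948 -42.777] rack dx,dy -3.7455114522504287 -1.0961328853852628
top tube 0.96 [652.024  52.219] rack dx,dy -0.42912791028144537 1.956994382710648
top collar 0.61 [643.563 140.62 ] rack dx,dy -2.3273654659544487 -1.1066046527915208
top cell 0.85 [634.85  230.005] rack dx,dy -4.225947247632449 -3.4846256269649576
side teardrop 0.75 [655.033 -42.344] rack dx,dy -4.625467820084842 -0.595324490637398
side tube 0.91 [650.278  52.159] rack dx,dy -2.1744482490739765 2.02933951548966
side collar 0.89 [642.703 144.228] rack dx,dy -2.9118414506729877 2.5556588387188848
side cell 0.7 [639.399 236.532] rack dx,dy 0.8036508716423931 2.6788966599561723
27.2833 [ 480.288 -284.049  159.308] [-0.777 -0.158  0.056]
```

View pics/fin_top.png

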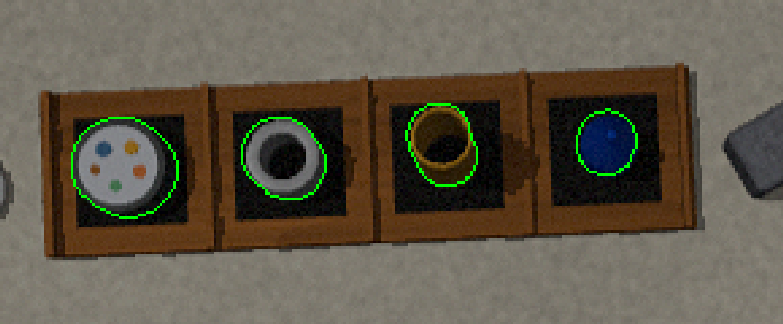

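View pics/fin_side.png

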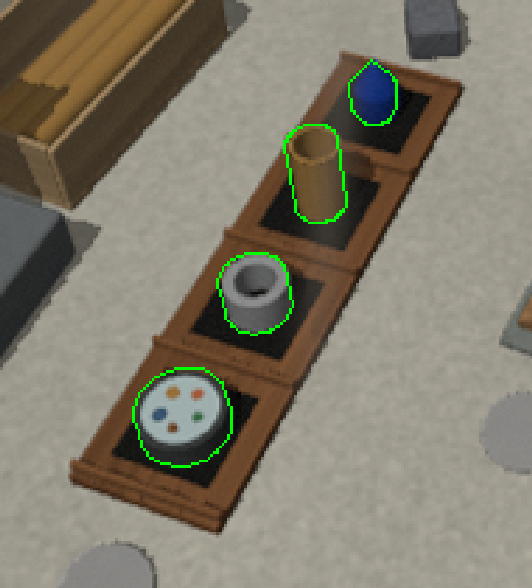

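All four stand upright, within about 5 mm of their seat centres, and the arm is clear. Handing in.

```bash
python3 -c "
from workcell import arm
print(arm.get_obs()['qd'].round(4) if hasattr(arm.get_obs()['qd'],'round') else arm.get_obs()['qd']); print(arm.close_job())"
```

```text
[-0.0059  0.0019 -0.0011 -0.0021 -0.0008 -0.0018]
the job is handed in; nothing more can be done
None
```

I moved all four parts from the prep rail to the feed rack in reverse order and handed the job in at about 27 s of the 96 s allowed. Going from the right-hand end of the rack to the left, it now holds teardrop, tube, collar and cell.

- **Position:** the last top and side pictures show every part upright on its black seat, with nothing on the ribs. The fitted offsets from the seat centres were at most about 4.6 mm along the rack's x and 3.5 mm along y, against the 15 mm allowed.
- **Release:** the gripper was open and well clear at the end, and the wrist force read close to zero.
- **Disagreements:** the two cameras put the cell up to about 6 mm apart (top −4.2/−3.5 mm, side +0.8/+2.7 mm), which is still well inside the limits. The network missed the tube and the teardrop in two wrist pictures each takes of them in place, so I checked those by eye against the projected outline.
- **Worth knowing:** I gripped the cell twice, because the first grip held only its upper few millimetres. The tube was pressed onto its seat with about 27 N of wrist force before I eased off and released it.

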